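# Sort rattling housings and set the tally

### The job

Some of these sealed aluminium housings have a loose piece inside that slides to and fro when the housing is tilted endwise. First turn the tally selector, which still shows an old count, back to zero; then lay every rattler flat in the thin steel tray with the wire grips and every sound one flat in the thick plywood tray, and once all are sorted turn the selector up from zero by one click for each rattler found. Leave the tape measure where it is.

Things in the scene. Friction and masses are not known exactly. Their poses are not given: they have to be found in the camera images.
- housing_1: sealed housing, square aluminium bar with black end caps, 120 x 46 x 46 mm, 0.55 to 0.7 kg; origin at its centre, x axis along the length; lies on the table at first. All look and weigh alike. Some hide a 0.4 kg slug that slides 35 mm either way along x when the length is tipped over 20 degrees (0.5 s at 35) and stays put when level; in the rest nothing shifts. May be absent
- housing_2: sealed housing, square aluminium bar with black end caps, 120 x 46 x 46 mm, 0.55 to 0.7 kg; origin at its centre, x axis along the length; lies on the table at first. All look and weigh alike. Some hide a 0.4 kg slug that slides 35 mm either way along x when the length is tipped over 20 degrees (0.5 s at 35) and stays put when level; in the rest nothing shifts. May be absent
- housing_3: sealed housing, square aluminium bar with black end caps, 120 x 46 x 46 mm, 0.55 to 0.7 kg; origin at its centre, x axis along the length; lies on the table at first. All look and weigh alike. Some hide a 0.4 kg slug that slides 35 mm either way along x when the length is tipped over 20 degrees (0.5 s at 35) and stays put when level; in the rest nothing shifts. May be absent
- housing_4: sealed housing, square aluminium bar with black end caps, 120 x 46 x 46 mm, 0.55 to 0.7 kg; origin at its centre, x axis along the length; lies on the table at first. All look and weigh alike. Some hide a 0.4 kg slug that slides 35 mm either way along x when the length is tipped over 20 degrees (0.5 s at 35) and stays put when level; in the rest nothing shifts. May be absent
- housing_5: sealed housing, square aluminium bar with black end caps, 120 x 46 x 46 mm, 0.55 to 0.7 kg; origin at its centre, x axis along the length; lies on the table at first. All look and weigh alike. Some hide a 0.4 kg slug that slides 35 mm either way along x when the length is tipped over 20 degrees (0.5 s at 35) and stays put when level; in the rest nothing shifts. May be absent
- steel_tray: the dark sheet-steel tray for rattlers, fixed, outside 262 x 150 x 28 mm, walls and floor 5 mm, with a wire grip on each end; origin under the middle of its base, x axis along its length, yaw varies. Inside it holds three (75 mm apart) housings side by side, each lying across it (its length along the tray's y axis)
- ply_tray: the thick plywood tray for sound housings, fixed, outside 268 x 156 x 34 mm, walls and floor 8 mm; origin under the middle of its base, x axis along its length, yaw varies. Inside it holds three (75 mm apart) housings side by side, each lying across it (its length along the tray's y axis)
- steel_tray_in (a point): middle of the steel tray's inner floor, 5 mm above the table; axes as the tray
- ply_tray_in (a point): middle of the plywood tray's inner floor, 8 mm above the table; axes as the tray
- tally_base: grey base of the tally selector, 84 x 84 x 24 mm, fixed; origin under its middle, yaw varies. Round its knob stand raised marks, 30 degrees apart: a bar at zero (on its -x side), then one pip, two pips and so on to five, clockwise from above
- tally (a joint): turn of the selector's knob, rad: 0 at the zero mark, growing clockwise seen from above, a click (spring detent) every 0.5236 rad up to five clicks (2.618), with stops just beyond both ends. Starts two to four clicks up. A click takes about 0.1 N m; let go, the knob settles in the nearest detent
- tally_grip (a point): point on the knob's axis at mid-height of its bar grip, 46 mm above the table; the bar is 56 mm long, 16 mm wide and 28 mm tall (from 32 to 60 mm above the table) and stands on a disc 62 mm across. The point turns with the knob: its x axis lies along the bar, the pointer line is on its -x half
- tape_measure: tape measure lying on the table, 60 x 74 x 28 mm, a bystander

How it is judged:
On the way, in this order (a step that is already met when the one before it is completed fails the run):
1. the selector has been turned back to zero (value of joint tally between -0.12 and 0.12 rad and velocity of joint tally between -0.1 and 0.1 rad/s), for 0.2 s.
2. every rattler lies in the steel tray and every sound housing in the plywood tray, with the selector still at zero (((y of key_1 in the frame of housing_1 below 0 m and z of housing_1 in the frame of steel_tray_in between 0 and 0.033 m and x of housing_1 in the frame of steel_tray_in between -0.126 and 0.126 m and y of housing_1 in the frame of steel_tray_in between -0.07 and 0.07 m and linear speed of housing_1 below 0.03 m/s) or (y of key_1 in the frame of housing_1 above 0 m and z of housing_1 in the frame of ply_tray_in between 0 and 0.033 m and x of housing_1 in the frame of ply_tray_in between -0.126 and 0.126 m and y of housing_1 in the frame of ply_tray_in between -0.07 and 0.07 m and linear speed of housing_1 below 0.03 m/s)) and ((y of key_2 in the frame of housing_2 below 0 m and z of housing_2 in the frame of steel_tray_in between 0 and 0.033 m and x of housing_2 in the frame of steel_tray_in between -0.126 and 0.126 m and y of housing_2 in the frame of steel_tray_in between -0.07 and 0.07 m and linear speed of housing_2 below 0.03 m/s) or (y of key_2 in the frame of housing_2 above 0 m and z of housing_2 in the frame of ply_tray_in between 0 and 0.033 m and x of housing_2 in the frame of ply_tray_in between -0.126 and 0.126 m and y of housing_2 in the frame of ply_tray_in between -0.07 and 0.07 m and linear speed of housing_2 below 0.03 m/s)) and ((y of key_3 in the frame of housing_3 below 0 m and z of housing_3 in the frame of steel_tray_in between 0 and 0.033 m and x of housing_3 in the frame of steel_tray_in between -0.126 and 0.126 m and y of housing_3 in the frame of steel_tray_in between -0.07 and 0.07 m and linear speed of housing_3 below 0.03 m/s) or (y of key_3 in the frame of housing_3 above 0 m and z of housing_3 in the frame of ply_tray_in between 0 and 0.033 m and x of housing_3 in the frame of ply_tray_in between -0.126 and 0.126 m and y of housing_3 in the frame of ply_tray_in between -0.07 and 0.07 m and linear speed of housing_3 below 0.03 m/s)) and ((y of key_4 in the frame of housing_4 below 0 m and z of housing_4 in the frame of steel_tray_in between 0 and 0.033 m and x of housing_4 in the frame of steel_tray_in between -0.126 and 0.126 m and y of housing_4 in the frame of steel_tray_in between -0.07 and 0.07 m and linear speed of housing_4 below 0.03 m/s) or (y of key_4 in the frame of housing_4 above 0 m and z of housing_4 in the frame of ply_tray_in between 0 and 0.033 m and x of housing_4 in the frame of ply_tray_in between -0.126 and 0.126 m and y of housing_4 in the frame of ply_tray_in between -0.07 and 0.07 m and linear speed of housing_4 below 0.03 m/s)) and ((y of key_5 in the frame of housing_5 below 0 m and z of housing_5 in the frame of steel_tray_in between 0 and 0.033 m and x of housing_5 in the frame of steel_tray_in between -0.126 and 0.126 m and y of housing_5 in the frame of steel_tray_in between -0.07 and 0.07 m and linear speed of housing_5 below 0.03 m/s) or (y of key_5 in the frame of housing_5 above 0 m and z of housing_5 in the frame of ply_tray_in between 0 and 0.033 m and x of housing_5 in the frame of ply_tray_in between -0.126 and 0.126 m and y of housing_5 in the frame of ply_tray_in between -0.07 and 0.07 m and linear speed of housing_5 below 0.03 m/s)) and value of joint tally below 0.25 rad), for 0.2 s.
3. the selector stands at the number of rattlers ((((y of key_3 in the frame of housing_3 above 0 m and height (world z) of tally_base above -1 m) and (y of key_4 in the frame of housing_4 above 0 m and height (world z) of tally_base above -1 m) and (y of key_5 in the frame of housing_5 above 0 m and height (world z) of tally_base above -1 m) and value of joint tally between 0.403599 and 0.643599 rad) or ((y of key_3 in the frame of housing_3 below 0 m or height (world z) of tally_base below -1 m) and (y of key_4 in the frame of housing_4 above 0 m and height (world z) of tally_base above -1 m) and (y of key_5 in the frame of housing_5 above 0 m and height (world z) of tally_base above -1 m) and value of joint tally between 0.927198 and 1.1672 rad) or ((y of key_3 in the frame of housing_3 above 0 m and height (world z) of tally_base above -1 m) and (y of key_4 in the frame of housing_4 below 0 m or height (world z) of tally_base below -1 m) and (y of key_5 in the frame of housing_5 above 0 m and height (world z) of tally_base above -1 m) and value of joint tally between 0.927198 and 1.1672 rad) or ((y of key_3 in the frame of housing_3 above 0 m and height (world z) of tally_base above -1 m) and (y of key_4 in the frame of housing_4 above 0 m and height (world z) of tally_base above -1 m) and (y of key_5 in the frame of housing_5 below 0 m or height (world z) of tally_base below -1 m) and value of joint tally between 0.927198 and 1.1672 rad) or ((y of key_3 in the frame of housing_3 below 0 m or height (world z) of tally_base below -1 m) and (y of key_4 in the frame of housing_4 below 0 m or height (world z) of tally_base below -1 m) and (y of key_5 in the frame of housing_5 above 0 m and height (world z) of tally_base above -1 m) and value of joint tally between 1.4508 and 1.6908 rad) or ((y of key_3 in the frame of housing_3 below 0 m or height (world z) of tally_base below -1 m) and (y of key_4 in the frame of housing_4 above 0 m and height (world z) of tally_base above -1 m) and (y of key_5 in the frame of housing_5 below 0 m or height (world z) of tally_base below -1 m) and value of joint tally between 1.4508 and 1.6908 rad) or ((y of key_3 in the frame of housing_3 above 0 m and height (world z) of tally_base above -1 m) and (y of key_4 in the frame of housing_4 below 0 m or height (world z) of tally_base below -1 m) and (y of key_5 in the frame of housing_5 below 0 m or height (world z) of tally_base below -1 m) and value of joint tally between 1.4508 and 1.6908 rad)) and velocity of joint tally between -0.1 and 0.1 rad/s), for 0.2 s.
At the end, for the whole second after the job is handed in: Every housing lies flat and at rest in its tray (centre within the walls, at most 33 mm above the inner floor): rattlers in the steel tray, the others in the plywood tray; the selector rests within 0.12 rad of the detent that counts the rattlers (one to three clicks from zero) (all of step 3 and ((y of key_1 in the frame of housing_1 below 0 m and z of housing_1 in the frame of steel_tray_in between 0 and 0.033 m and x of housing_1 in the frame of steel_tray_in between -0.126 and 0.126 m and y of housing_1 in the frame of steel_tray_in between -0.07 and 0.07 m and linear speed of housing_1 below 0.03 m/s) or (y of key_1 in the frame of housing_1 above 0 m and z of housing_1 in the frame of ply_tray_in between 0 and 0.033 m and x of housing_1 in the frame of ply_tray_in between -0.126 and 0.126 m and y of housing_1 in the frame of ply_tray_in between -0.07 and 0.07 m and linear speed of housing_1 below 0.03 m/s)) and ((y of key_2 in the frame of housing_2 below 0 m and z of housing_2 in the frame of steel_tray_in between 0 and 0.033 m and x of housing_2 in the frame of steel_tray_in between -0.126 and 0.126 m and y of housing_2 in the frame of steel_tray_in between -0.07 and 0.07 m and linear speed of housing_2 below 0.03 m/s) or (y of key_2 in the frame of housing_2 above 0 m and z of housing_2 in the frame of ply_tray_in between 0 and 0.033 m and x of housing_2 in the frame of ply_tray_in between -0.126 and 0.126 m and y of housing_2 in the frame of ply_tray_in between -0.07 and 0.07 m and linear speed of housing_2 below 0.03 m/s)) and ((y of key_3 in the frame of housing_3 below 0 m and z of housing_3 in the frame of steel_tray_in between 0 and 0.033 m and x of housing_3 in the frame of steel_tray_in between -0.126 and 0.126 m and y of housing_3 in the frame of steel_tray_in between -0.07 and 0.07 m and linear speed of housing_3 below 0.03 m/s) or (y of key_3 in the frame of housing_3 above 0 m and z of housing_3 in the frame of ply_tray_in between 0 and 0.033 m and x of housing_3 in the frame of ply_tray_in between -0.126 and 0.126 m and y of housing_3 in the frame of ply_tray_in between -0.07 and 0.07 m and linear speed of housing_3 below 0.03 m/s)) and ((y of key_4 in the frame of housing_4 below 0 m and z of housing_4 in the frame of steel_tray_in between 0 and 0.033 m and x of housing_4 in the frame of steel_tray_in between -0.126 and 0.126 m and y of housing_4 in the frame of steel_tray_in between -0.07 and 0.07 m and linear speed of housing_4 below 0.03 m/s) or (y of key_4 in the frame of housing_4 above 0 m and z of housing_4 in the frame of ply_tray_in between 0 and 0.033 m and x of housing_4 in the frame of ply_tray_in between -0.126 and 0.126 m and y of housing_4 in the frame of ply_tray_in between -0.07 and 0.07 m and linear speed of housing_4 below 0.03 m/s)) and ((y of key_5 in the frame of housing_5 below 0 m and z of housing_5 in the frame of steel_tray_in between 0 and 0.033 m and x of housing_5 in the frame of steel_tray_in between -0.126 and 0.126 m and y of housing_5 in the frame of steel_tray_in between -0.07 and 0.07 m and linear speed of housing_5 below 0.03 m/s) or (y of key_5 in the frame of housing_5 above 0 m and z of housing_5 in the frame of ply_tray_in between 0 and 0.033 m and x of housing_5 in the frame of ply_tray_in between -0.126 and 0.126 m and y of housing_5 in the frame of ply_tray_in between -0.07 and 0.07 m and linear speed of housing_5 below 0.03 m/s))); the robot touches nothing.
It fails at once if the tape measure is pushed more than 40 mm (distance of tape_measure from where it was at the start of the episode above 0.04 m).
Of housing_3, housing_4, housing_5 only 1 to 2 are there at a start; the rules pass over those that are not, and their reading is None.
At some moment in a run one of housing_1, housing_2, housing_3, housing_4, housing_5 may be knocked a few centimetres aside while the robot is not near it.
Once in a run the grip may slacken for a moment while it holds something.
It also fails if it takes over 210 s, if anything falls off the work surface, if the arm or the gripper's body presses on something with over 40 N, if the wrist force passes 120 N, or if a joint passes its speed limit or range.

### The arm

A 7-joint arm with a two-finger parallel gripper is mounted at the origin on a cart in front of the work surface, level with it; the furniture and walls round the work are solid. World frame = base frame: x ahead of the robot, y to its left, z up, the work surface at z = 0. Lengths are in m, angles in rad, forces in N, time in s.
With the tool pointing down it reaches from about 0.4 to 0.85 m from the base axis. Payload 10.4 kg.
Tool frame: the origin (TCP) lies between the finger pads; the fingertips stand 17 mm ahead of it and the grasp point (between the pads) lies 2 mm behind it; z points along the fingers, y is the line along which they close (so a half turn about z gives the same grasp; the last joint's range is limited). The gripper opens to 85 mm and grips with 20 to 120 N. Pads are 22 mm wide; open, the fingers measure 114 mm over their backs; the gripper's body (76 mm by 85 mm) begins 54 mm behind the grasp point. The pads swing forward as they close: fully open they stand 13 mm farther back than shut.
Start: joints at [-1.323, 0.332, -0.065, 1.46, 0.022, 1.35, -0.088], TCP at [0.167, 0.602, 0.248] pointing down, gripper open.
Joint ranges: [-2.6, 2.6], [-0.5, 2.12], [-1.47, 1.34], [0.16, 2.42], [-1.27, 4.41], [0.06, 2.06], [-2.6, 2.6]. Speed limits (rad/s): [2.22, 2.22, 2.79, 2.79, 3.14, 3.14, 3.14].

### API

Orientations are given as a unit quaternion [x, y, z, w].
In Python, from workcell import readout, imaging, manip gives the robot as it stands. The module is installed in compiled form; this text tells all that it offers.
- The arm moves only by the shell command python3 -m crank 'ROWS' [OPENING] [FORCE]. ROWS is JSON, a list of rows, each a list of 4 numbers: the shift along the tool's x, y, z as a fraction of full scale, then the turn about the tool's z as a fraction of full scale. In form: [[x, y, z, yaw], ...]. A call has 1 to 5 rows; each row is the pose to reach, as a shift and turn from the pose commanded when the call began, along the tool's axes at that moment; what a row does not reach only later rows make up. Full scale, the value 1, is 400 mm for a shift and 60 degrees for a turn. A row lasts 1/12 s, in which the tool goes at most 41.7 mm and 7.16 degrees, less where a joint would pass 70% of its speed; a pose out of reach is approached as far as the arm can. A call with a number of a shift or a turn outside -1 to 1 is refused whole. A call with a gripper value outside its range is refused whole. OPENING is the gripper command: -1 is shut, 1 is fully open, values between are in proportion, set as the call begins (- or left out, the last holds). The fingers move at their own pace and stop on an object; FORCE is the grip in N (left out, the last holds). Time passes only in rows, so rows that repeat a pose let the fingers close. It gives the time, the measured TCP pose, the force, the opening and the grip force at its end, in the units of the state.
- readout.get_obs(): the state, without advancing time (a new reading comes with each control period).
- imaging.camera(name): name is "side" or "top"; returns a dict with "color" (384x512x3 uint8, red, green, blue), "fx", "fy", "cx", "cy" (pixels), "k1" (the pictures are not rectified: a ray, as slopes to the right and down, at radius r is drawn at 1 + k1 r^2 times it, then the intrinsics apply), "rvec" (rotation vector, rad) and "tvec" (3), from world to camera coordinates, as OpenCV has them. Camera axes: x right, y down, z forward; pixel columns grow to the right and rows downward; lengths in m; the calibration is good to about 2 mm. A picture is of the moment at which its call begins. There is no depth.
- manip.hand_in(): hands the job in; it is judged then, once.
The state is a dict: "clock": time; "joint_pos": joint angles; "joint_velocities": joint speeds; "tau": joint torques, N m; "position": TCP position; "ee_rot": TCP orientation; "ft_force": force on the tool from outside, world axes, zero at the start; "torque": the same for the moment, N m; "grip_width": opening from 0.0 (shut) to 1.0 (fully open); "grasp_force": force on a finger pad.
Only numpy, scipy, OpenCV 4.12 (cv2) and the standard library are available. Lean on these libraries where they do the work, as an engineer would, in place of code of your own. Each camera call takes 0.05 s, during which the arm holds its last target. There are 200 camera calls.

## Working session

There is one attempt and no reset: what is moved stays moved. The work goes in short steps, Python scripts to look and compute and a shell command to move; the robot and the scene stay as the last step left them, time stands still between calls to the robot, and variables do not carry over. Pictures are saved under pics/ and viewed, at most 14 in all, crops included, and the job is handed in when it is done.

```bash
mkdir -p pics
cat > h.py <<'E'
import numpy as np, cv2
from workcell import readout, imaging, manip
from scipy.spatial.transform import Rotation as R
def shot(n,f):
    c=imaging.camera(n); np.save(f'pics/{f}.npy',c); cv2.imwrite(f'pics/{f}.png',cv2.resize(c['color'][:,:,::-1],None,fx=1.5,fy=1.5,interpolation=cv2.INTER_CUBIC)); return c
def load(f): return np.load(f'pics/{f}.npy',allow_pickle=True).item()
def ray(c,u,v):
    x=(u-c['cx'])/c['fx'];y=(v-c['cy'])/c['fy'];a,b=x,y
    for _ in range(30):
        k=1+c['k1']*(a*a+b*b);a,b=x/k,y/k
    Rm=cv2.Rodrigues(np.array(c['rvec'],float))[0]
    return -Rm.T@np.array(c['tvec'],float).ravel(), Rm.T@np.array([a,b,1.])
def at(c,u,v,z):
    o,d=ray(c,u,v); return o+d*(z-o[2])/d[2]
def proj(c,P):
    Rm=cv2.Rodrigues(np.array(c['rvec'],float))[0]
    q=Rm@np.array(P,float)+np.array(c['tvec'],float).ravel();a,b=q[0]/q[2],q[1]/q[2];k=1+c['k1']*(a*a+b*b)
    return np.array([c['fx']*a*k+c['cx'],c['fy']*b*k+c['cy']])
def st():
    o=readout.get_obs();r=R.from_quat(o['ee_rot']);M=r.as_matrix()
    print('t',round(o['clock'],2),'p',np.round(o['position'],4),'x',np.round(M[:,0],3),'y',np.round(M[:,1],3),'z',np.round(M[:,2],3),'w',round(o['grip_width'],3),'gf',round(o['grasp_force'],1),'F',np.round(o['ft_force'],1),'T',np.round(o['torque'],2));return o,M
def rows(target,ang=None):
    """shift in tool axes as fraction, and turn fraction to have tool y axis at world angle ang (mod pi)"""
    o,M=st(); s=M.T@(np.array(target)-o['position'])/0.4
    t=0
    if ang is not None:
        cur=np.arctan2(M[1,1],M[0,1]); d=(ang-cur+np.pi/2)%np.pi-np.pi/2
        t=-d/np.radians(60) # tool z down
        print('turn deg tool',round(np.degrees(-d),1),'frac',round(t,3),'alt',round(t-3*np.sign(t),3),'j7',round(o['joint_pos'][6],3))
    print('shift',np.round(s,4),'n rows',np.ceil(np.linalg.norm(s)*400/41.7)); return s,t
E
python3 -c "
from h import *
a=shot('top','t0');b=shot('side','s0');st()
for c in(a,b): o,d=ray(c,256,192);print(o,d,c['fx'],c['k1'])"
```

```text
t 0.1 p [0.1671 0.6019 0.2476] x [-0.964  0.268 -0.   ] y [ 0.268  0.964 -0.001] z [-0.    -0.001 -1.   ] w 0.999 gf 0.0 F [-0.1  0.6 -0.3] T [-0.02  0.04 -0.  ]
[ 0.29589979 -0.06739422  1.05230175] [ 0.19936211  0.00539605 -0.97996209] 369.85309935653413 -0.08291421342454582
[ 0.43641736 -1.00229297  0.67641679] [ 0.07795763  0.83087325 -0.55103961] 379.3959978163698 -0.050757587695490665
```

View pics/t0.png

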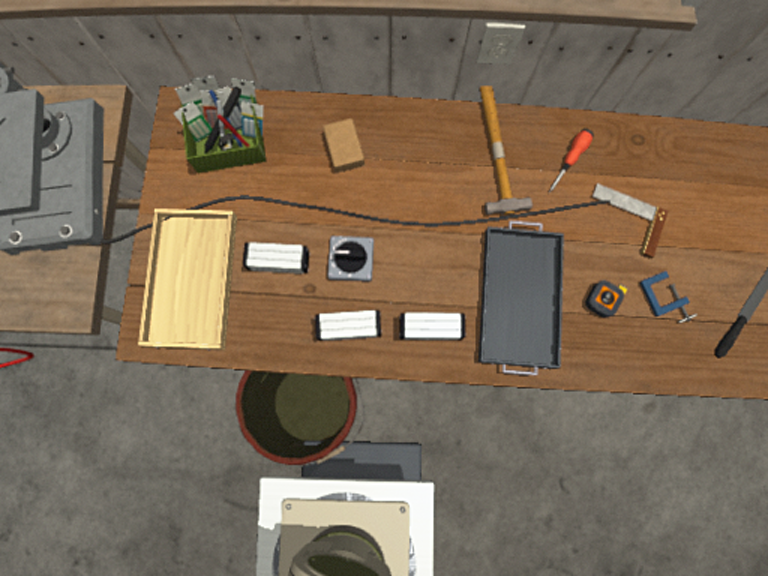

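View pics/s0.png

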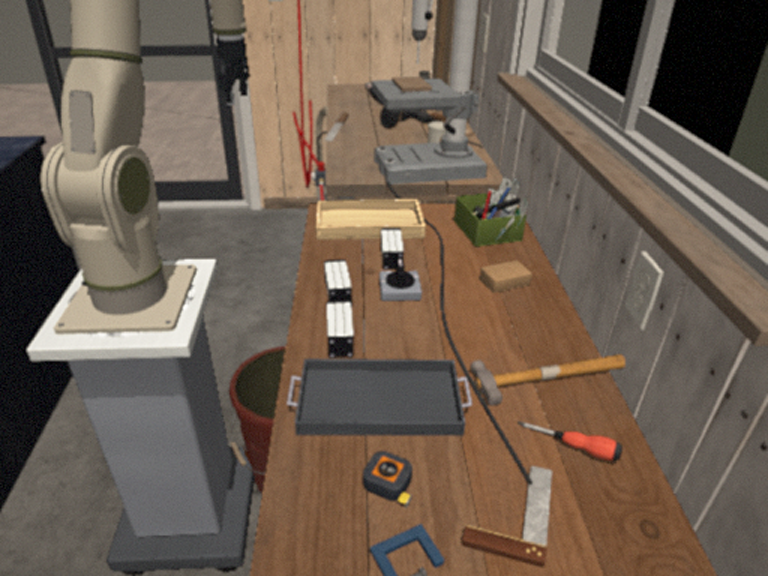

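Run:
```python
from h import *
c=load('t0');im=c['color'][150:235,155:315,::-1]
cv2.imwrite('pics/c0.png',cv2.resize(im,None,fx=5,fy=5,interpolation=cv2.INTER_CUBIC))
g=cv2.cvtColor(c['color'],cv2.COLOR_RGB2HSV)
m=((g[:,:,1]<40)&(g[:,:,2]>185)).astype(np.uint8);m[:150]=0;m[235:]=0;m[:,:155]=0;m[:,315:]=0
n,l,s,ce=cv2.connectedComponentsWithStats(m)
for i in range(1,n):
    if s[i,4]<100: continue
    ys,xs=np.where(l==i)
    P=np.array([at(c,x,y,.046)[:2] for x,y in zip(xs,ys)])
    r=cv2.minAreaRect(P.astype(np.float32)*1000);print(s[i],np.round(P.mean(0),4),r)
# trays: wood corners (1.5x px)
for n,pts,z in(('ply',[(155,210),(233,212),(222,348),(139,345)],.034),('steel',[(486,228),(563,234),(558,367),(479,361)],.028)):
    P=np.array([at(c,u/1.5,v/1.5,z)[:2] for u,v in pts]);print(n,np.round(P,3).tolist(),P.mean(0),np.degrees(np.arctan2(*(P[0]-P[3]+P[1]-P[2])[::-1])),np.linalg.norm(P[0]-P[3]),np.linalg.norm(P[0]-P[1]))
P=[at(c,u/1.5,v/1.5,.024)[:2] for u,v in [(331,236),(373,237),(371,280),(329,279)]];print(np.round(P,3),np.mean(P,0))
```

```text
[165 162  37  17 556] [0.559  0.1459] ((559.1253051757812, 145.84840393066406), (100.82737731933594, 45.6961784362793), 87.94427490234375)
[213 207  38  19 609] [0.4322 0.0036] ((432.27154541015625, 3.7934646606445312), (45.82160568237305, 100.45270538330078), 5.282132625579834)
[270 208  37  17 603] [ 0.4347 -0.1509] ((435.7063293457031, -151.58245849609375), (44.275413513183594, 99.58159637451172), 1.3293949365615845)
ply [[0.647, 0.39], [0.646, 0.235], [0.383, 0.234], [0.383, 0.391]] [0.51485589 0.31241966] -0.10118017943383976 0.263931342283763 0.15510816063993638
steel [[0.628, -0.256], [0.62, -0.407], [0.363, -0.388], [0.371, -0.24]] [ 0.49559971 -0.32289769] -3.9273417920335945 0.2569692812218036 0.15118055940103436
[[ 0.605  0.043]
 [ 0.605 -0.038]
 [ 0.52  -0.037]
 [ 0.52   0.043]] [0.56241304 0.00287159]
```

View pics/c0.png

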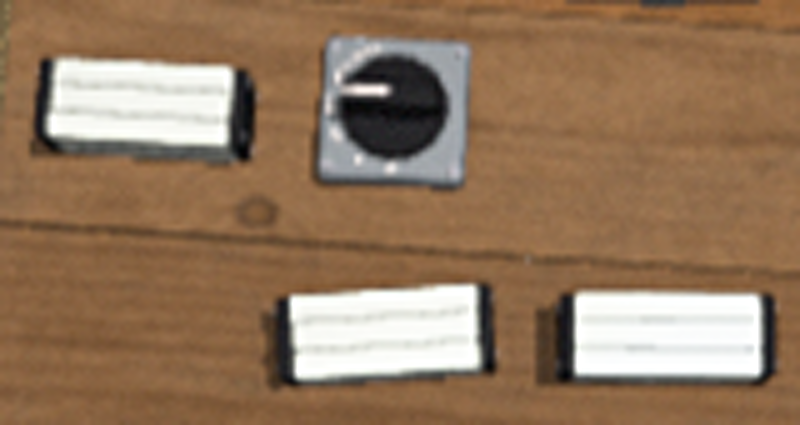

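Run:
```python
from h import *
rows([.562,.003,.15],0.0)
```

```text
t 0.1 p [0.1671 0.6019 0.2476] x [-0.964  0.268 -0.   ] y [ 0.268  0.964 -0.001] z [-0.    -0.001 -1.   ] w 0.999 gf 0.0 F [-0.1  0.6 -0.3] T [-0.02  0.04 -0.  ]
turn deg tool 74.5 frac 1.241 alt -1.759 j7 -0.089
shift [-1.3518 -1.1783  0.2456] n rows 18.0
```

```bash
for i in 1 2 3 4; do python3 -m crank '[[-0.068,-0.059,0.012,0],[-0.135,-0.118,0.025,0],[-0.203,-0.177,0.037,0],[-0.27,-0.236,0.049,0],[-0.338,-0.295,0.061,0]]' 0 20; done
python3 -m crank '[[0,0,0,0.11],[0,0,0,0.22],[0,0,0,0.33],[0,0,0,0.44],[0,0,0,0.55]]'
python3 -m crank '[[0,0,0,0.11],[0,0,0,0.22],[0,0,0,0.33],[0,0,0,0.44],[0,0,0,0.55]]'
python3 -m crank '[[0,0,0,0.07],[0,0,0,0.141],[0,0,0,0.141]]'
python3 -c "
from h import *
c=shot('top','t1');c=shot('side','s1');rows([.562,.003,.054],0.0)
im=load('s1')['color'][150:250,180:340,::-1]
cv2.imwrite('pics/c1.png',cv2.resize(im,None,fx=5,fy=5,interpolation=cv2.INTER_CUBIC))
"
```

```text
clock: 0.52
position: [0.2664, 0.4506, 0.2233]
ee_rot: [0.135, 0.991, -0.0, -0.0]
ft_force: [-0.2, 1.2, 0.1]
grip_width: 0.5
grasp_force: 0.0
clock: 0.93
position: [0.3651, 0.3008, 0.1991]
ee_rot: [0.135, 0.991, 0.0, -0.0]
ft_force: [1.0, 0.8, -0.1]
grip_width: 0.501
grasp_force: 0.0
clock: 1.35
position: [0.4637, 0.151, 0.1748]
ee_rot: [0.135, 0.991, 0.0, -0.0]
ft_force: [0.2, 0.4, -0.0]
grip_width: 0.497
grasp_force: 0.0
clock: 1.77
position: [0.5625, 0.0013, 0.1503]
ee_rot: [0.135, 0.991, 0.0, -0.0]
ft_force: [0.0, 1.4, 0.5]
grip_width: 0.499
grasp_force: 0.0
clock: 2.18
position: [0.5618, 0.0027, 0.1503]
ee_rot: [0.413, 0.911, -0.0, -0.0]
ft_force: [0.5, 1.0, 0.8]
grip_width: 0.504
grasp_force: 0.0
clock: 2.6
position: [0.5618, 0.0028, 0.1504]
ee_rot: [0.655, 0.756, -0.0, -0.0]
ft_force: [0.4, 0.2, -0.3]
grip_width: 0.505
grasp_force: 0.0
clock: 2.85
position: [0.5618, 0.0029, 0.1504]
ee_rot: [0.708, 0.706, -0.0, -0.0]
ft_force: [-0.4, -0.3, 0.6]
grip_width: 0.498
grasp_force: 0.0
t 2.95 p [0.5618 0.0029 0.1505] x [-0.003  1.    -0.   ] y [ 1.     0.003 -0.   ] z [-0. -0. -1.] w 0.502 gf 0.0 F [-0.4  0.7 -0.3] T [-0.02 -0.04 -0.02]
turn deg tool 0.2 frac 0.003 alt -2.997 j7 0.097
shift [0.0003 0.0005 0.2411] n rows 3.0
```

View pics/c1.png

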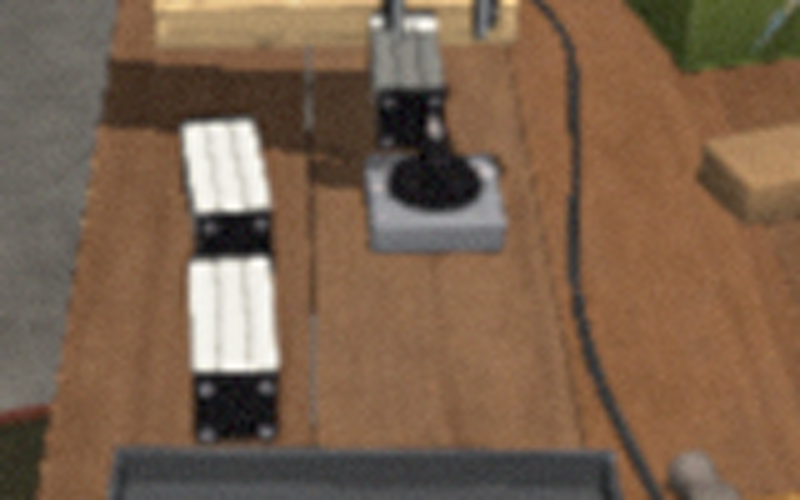

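The side crop shows the knob bar pointing away from the camera (+y) at about (432,150), with the gripper above it. Descending to grip it.

```bash
python3 -m crank '[[0,0,0.08,0.003],[0,0,0.15,0.003],[0,0,0.2,0.003],[0,0,0.23,0.003],[0,0,0.241,0.003]]'
python3 -m crank '[[0,0,0,0],[0,0,0,0],[0,0,0,0],[0,0,0,0],[0,0,0,0]]' -1 25
python3 -m crank '[[0,0,0,-0.08],[0,0,0,-0.16],[0,0,0,-0.24],[0,0,0,-0.32],[0,0,0,-0.4]]'
python3 -m crank '[[0,0,0,-0.08],[0,0,0,-0.16],[0,0,0,-0.24],[0,0,0,-0.32],[0,0,0,-0.4]]'
python3 -c "
from h import *
st()"
```

```text
clock: 3.37
position: [0.5609, 0.0027, 0.0525]
ee_rot: [0.708, 0.707, -0.001, -0.001]
ft_force: [0.3, 0.2, -0.2]
grip_width: 0.498
grasp_force: 0.0
clock: 3.78
position: [0.5638, 0.0027, 0.0557]
ee_rot: [0.708, 0.706, 0.002, 0.001]
ft_force: [5.3, -0.4, -7.1]
grip_width: 0.18
grasp_force: 31.8
clock: 4.2
position: [0.5651, 0.0029, 0.0558]
ee_rot: [0.544, 0.839, 0.002, 0.003]
ft_force: [14.7, 0.1, -16.4]
grip_width: 0.18
grasp_force: 30.4
clock: 4.62
position: [0.5661, 0.0038, 0.0558]
ee_rot: [0.357, 0.934, 0.002, 0.004]
ft_force: [20.1, 2.3, -21.5]
grip_width: 0.174
grasp_force: 29.7
t 4.62 p [0.5661 0.0038 0.0558] x [-0.745  0.667 -0.007] y [0.667 0.745 0.007] z [ 0.01   0.001 -1.   ] w 0.174 gf 29.7 F [ 20.1   2.3 -21.5] T [ 0.55 -4.2  -0.07]
```

```bash
python3 -m crank '[[-0.007,0.007,0,-0.07],[-0.007,0.007,0,-0.15],[-0.007,0.007,0,-0.22],[-0.007,0.007,0,-0.3],[-0.007,0.007,0,-0.38]]'
python3 -m crank '[[0,0,0,-0.08],[0,0,0,-0.16],[0,0,0,-0.24],[0,0,0,-0.32],[0,0,0,-0.33]]'
python3 -c "
from h import *
st()"
```

```text
clock: 5.03
position: [0.5674, 0.0048, 0.0557]
ee_rot: [0.165, 0.986, 0.001, 0.001]
ft_force: [3.3, 6.2, -5.2]
grip_width: 0.18
grasp_force: 31.8
clock: 5.45
position: [0.5676, 0.006, 0.0557]
ee_rot: [-0.008, 1.0, 0.002, 0.002]
ft_force: [5.0, 9.2, -6.0]
grip_width: 0.184
grasp_force: 32.2
t 5.45 p [0.5676 0.006  0.0557] x [-1.    -0.015 -0.004] y [-0.015  1.     0.003] z [ 0.004  0.003 -1.   ] w 0.184 gf 32.2 F [ 5.   9.2 -6. ] T [ 1.9  -0.95 -0.33]
```

```bash
python3 -m crank '[[0,0,0,0],[0,0,0,0],[0,0,0,0],[0,0,-0.02,0],[0,0,-0.08,0]]' 0.4
python3 -m crank '[[0,0,-0.1,0],[0,0,-0.2,0],[0,0,-0.3,0],[0,0.1,-0.36,0],[0,0.2,-0.36,0]]'
python3 -m crank '[[0,0.1,0,0],[0,0.2,0,0],[0,0.3,0,0],[0,0.36,0,0],[0,0.36,0,0]]'
python3 -c "
from h import *
st();c=shot('top','t2')
im=c['color'][150:235,155:315,::-1]
cv2.imwrite('pics/c2.png',cv2.resize(im,None,fx=5,fy=5,interpolation=cv2.INTER_CUBIC))
"
```

```text
clock: 5.87
position: [0.5641, 0.0025, 0.0846]
ee_rot: [-0.004, 1.0, -0.001, -0.002]
ft_force: [0.3, 0.4, 0.2]
grip_width: 0.704
grasp_force: 0.0
clock: 6.28
position: [0.5679, 0.0773, 0.2371]
ee_rot: [0.0, 1.0, 0.001, 0.005]
ft_force: [1.7, 1.2, -0.3]
grip_width: 0.702
grasp_force: 0.0
clock: 6.7
position: [0.5626, 0.2312, 0.2305]
ee_rot: [-0.008, 1.0, 0.001, -0.0]
ft_force: [-0.2, 0.2, -0.6]
grip_width: 0.7
grasp_force: 0.0
t 6.7 p [0.5626 0.2312 0.2305] x [-1.    -0.016  0.   ] y [-0.016  1.     0.002] z [-0.     0.002 -1.   ] w 0.7 gf 0.0 F [-0.2  0.2 -0.6] T [ 0.03 -0.02  0.02]
```

View pics/c2.png

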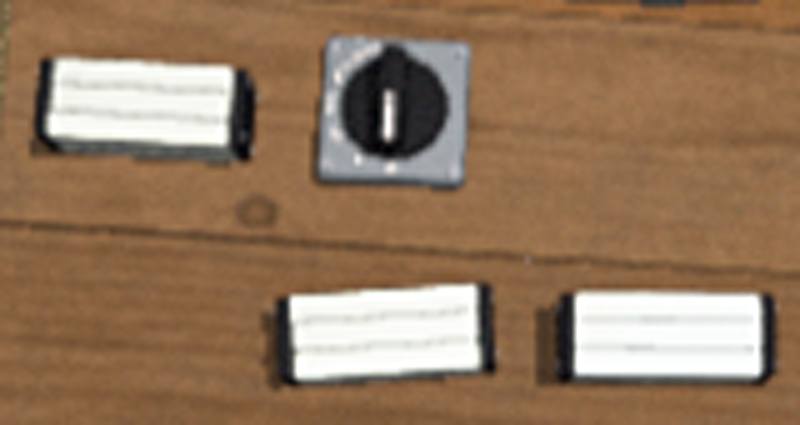

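Run:
```python
from h import *
rows([.563,.196,.12],np.radians(-2.1))
```

```text
t 6.75 p [0.5634 0.2274 0.2305] x [-1.    -0.013  0.   ] y [-0.013  1.     0.001] z [-0.     0.001 -1.   ] w 0.7 gf 0.0 F [-0.3  0.4 -0.3] T [-0.07 -0.05 -0.01]
turn deg tool -87.2 frac -1.453 alt 1.547 j7 1.175
shift [ 0.0019 -0.0787  0.2763] n rows 3.0
```

```bash
python3 -m crank '[[0,-0.079,0,0.11],[0,-0.079,0,0.22],[0,-0.079,0,0.33],[0,-0.079,0,0.44],[0,-0.079,0,0.55]]' 0.5 20
python3 -m crank '[[0,0,0,0.11],[0,0,0,0.22],[0,0,0,0.33],[0,0,0,0.44],[0,0,0,0.55]]'
python3 -m crank '[[0,0,0.09,0.11],[0,0,0.18,0.22],[0,0,0.27,0.33],[0,0,0.276,0.44],[0,0,0.276,0.447]]'
python3 -c "
from h import *
rows([.563,.196,.026],np.radians(-2.1));shot('side','s3')"
```

```text
clock: 7.17
position: [0.5649, 0.1904, 0.231]
ee_rot: [0.284, 0.959, -0.0, 0.0]
ft_force: [0.5, -0.1, 0.5]
grip_width: 0.75
grasp_force: 0.0
clock: 7.58
position: [0.5649, 0.1905, 0.231]
ee_rot: [0.545, 0.838, 0.0, 0.0]
ft_force: [-0.2, -0.2, -0.3]
grip_width: 0.751
grasp_force: 0.0
clock: 8.0
position: [0.5635, 0.1903, 0.118]
ee_rot: [0.724, 0.69, -0.002, -0.0]
ft_force: [0.9, -0.1, 1.4]
grip_width: 0.749
grasp_force: 0.0
t 8.0 p [0.5635 0.1903 0.118 ] x [ 0.049  0.999 -0.003] y [ 0.999 -0.049 -0.003] z [-0.003 -0.003 -1.   ] w 0.749 gf 0.0 F [ 0.9 -0.1  1.4] T [-0.03 -0.02  0.  ]
turn deg tool -0.7 frac -0.012 alt 2.988 j7 -0.312
shift [ 0.0147 -0.0012  0.2301] n rows 3.0
```

View pics/s3.png

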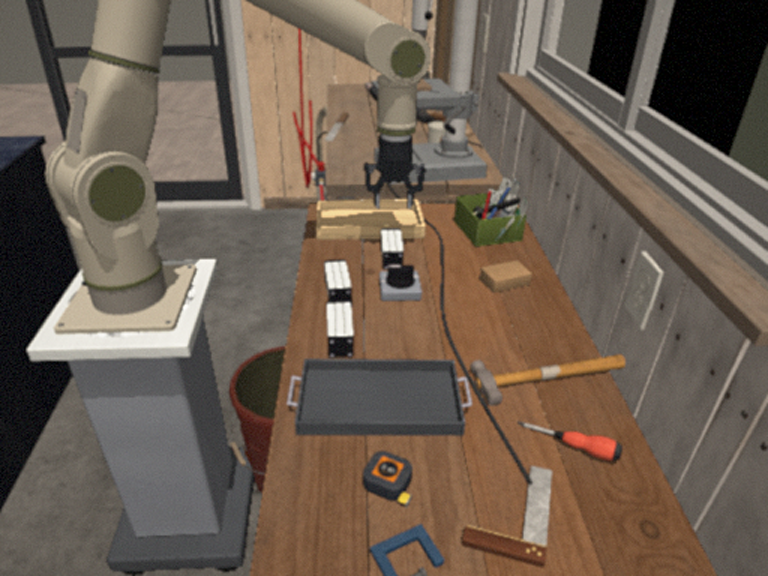

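```bash
python3 -m crank '[[0.015,0,0.08,-0.01],[0.015,0,0.15,-0.01],[0.015,0,0.2,-0.01],[0.015,0,0.22,-0.01],[0.015,0,0.228,-0.01]]'
python3 -m crank '[[0,0,0,0],[0,0,0,0],[0,0,0,0],[0,0,0,0],[0,0,0,0]]' -1 100
python3 -c "
from h import *
st()"
python3 -m crank '[[0,0,-0.02,0],[0,0,-0.05,0],[0,0,-0.075,0],[0,0,-0.075,0],[0,0,-0.075,0]]'
python3 -m crank '[[0,0,0,0],[0,0,0,0],[0,0,0,0],[0,0,0,0],[0,0,0,0]]'
for i in 1 2 3; do python3 -m crank '[[0,0,0,0]]' >/dev/null
python3 -c "
from h import *
st()"; done
```

```text
clock: 8.47
position: [0.5652, 0.1981, 0.0288]
ee_rot: [0.717, 0.697, 0.0, 0.0]
ft_force: [-0.4, 0.3, 1.2]
grip_width: 0.749
grasp_force: 0.0
clock: 8.88
position: [0.5657, 0.199, 0.0307]
ee_rot: [0.718, 0.696, 0.001, 0.0]
ft_force: [-2.2, -1.3, 7.6]
grip_width: 0.527
grasp_force: 102.8
t 8.88 p [0.5657 0.199  0.0307] x [0.031 1.    0.002] y [ 1.    -0.031  0.002] z [ 0.002  0.001 -1.   ] w 0.527 gf 102.8 F [-2.2 -1.3  7.6] T [-0.21  1.03 -0.15]
clock: 9.3
position: [0.5654, 0.199, 0.0597]
ee_rot: [0.718, 0.696, 0.001, 0.0]
ft_force: [1.1, 0.4, -5.5]
grip_width: 0.523
grasp_force: 102.7
clock: 9.72
position: [0.5646, 0.1986, 0.0582]
ee_rot: [0.718, 0.696, -0.0, -0.0]
ft_force: [0.3, 0.2, -6.5]
grip_width: 0.521
grasp_force: 102.7
t 9.8 p [0.5647 0.1986 0.0583] x [ 0.031  1.    -0.   ] y [ 1.    -0.031 -0.   ] z [-0. -0. -1.] w 0.525 gf 102.7 F [-0.2 -0.7 -5.6] T [ 0.29 -0.03  0.01]
t 9.88 p [0.5647 0.1987 0.0584] x [ 0.031  1.    -0.   ] y [ 1.    -0.031 -0.   ] z [-0. -0. -1.] w 0.524 gf 102.7 F [ 0.7 -0.6 -6.2] T [ 0.32 -0.01 -0.01]
t 9.97 p [0.5648 0.1987 0.0585] x [0.031 1.    0.   ] y [ 1.    -0.031 -0.   ] z [-0.  0. -1.] w 0.523 gf 102.7 F [ 0.3 -0.5 -5. ] T [ 0.32 -0.03  0.  ]
```

```bash
python3 -m crank '[[0,0,0,0],[0,0,0,0],[0,0,0,0],[0,0,0,0],[0,0,0,0]]' - 20
python3 -c "
from h import *
st()"
python3 -m crank '[[0,0,-0.03,0],[0,0,-0.06,0],[0,0,-0.09,0],[0,0,-0.11,0],[0,0,-0.11,0]]'
python3 -m crank '[[0,0,0,0],[0,0,0,0],[0,0,0,0],[0,0,0,0],[0,0,0,0]]'
python3 -c "
from h import *
st();c=shot('side','s4');
im=c['color'][100:200,200:330,::-1]
cv2.imwrite('pics/c4.png',cv2.resize(im,None,fx=5,fy=5,interpolation=cv2.INTER_CUBIC))"
```

```text
clock: 10.38
position: [0.5648, 0.1987, 0.0586]
ee_rot: [0.718, 0.696, 0.0, -0.0]
ft_force: [0.1, 0.7, -0.7]
grip_width: 0.555
grasp_force: 0.0
t 10.38 p [0.5648 0.1987 0.0586] x [0.031 1.    0.   ] y [ 1.    -0.031  0.   ] z [ 0.  0. -1.] w 0.555 gf 0.0 F [ 0.1  0.7 -0.7] T [-0.06 -0.01 -0.  ]
clock: 10.8
position: [0.5661, 0.1994, 0.1055]
ee_rot: [0.718, 0.696, 0.002, 0.0]
ft_force: [1.0, 0.5, -4.9]
grip_width: 0.53
grasp_force: 28.9
clock: 11.22
position: [0.5647, 0.199, 0.1024]
ee_rot: [0.718, 0.696, 0.0, -0.0]
ft_force: [0.4, 2.1, -1.5]
grip_width: 0.529
grasp_force: 28.9
t 11.22 p [0.5647 0.199  0.1024] x [0.031 1.    0.   ] y [ 1.    -0.031 -0.   ] z [-0.  0. -1.] w 0.529 gf 28.9 F [ 0.4  2.1 -1.5] T [ 0.44  0.06 -0.01]
```

View pics/c4.png

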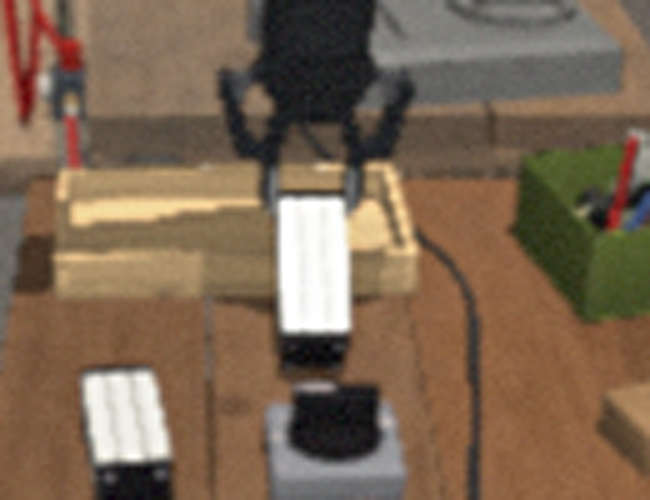

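```bash
python3 -m crank '[[0,0,-0.02,0],[0,0,-0.04,0],[0,0,-0.05,0],[0,0,-0.06,0],[0,0,-0.06,0]]'
for i in 1 2; do python3 -m crank '[[0,0,0,0],[0,0,0,0],[0,0,0,0],[0,0,0,0],[0,0,0,0]]' | sed -n '2p;4,6p'; done
python3 -c "
from h import *
st();c=shot('side','s5');
im=c['color'][100:200,200:330,::-1]
cv2.imwrite('pics/c5.png',cv2.resize(im,None,fx=5,fy=5,interpolation=cv2.INTER_CUBIC))"
```

```text
clock: 11.68
position: [0.5652, 0.1987, 0.1277]
ee_rot: [0.718, 0.696, 0.001, 0.0]
ft_force: [-0.4, 0.2, -6.3]
grip_width: 0.527
grasp_force: 28.1
position: [0.5646, 0.1986, 0.1263]
ft_force: [0.3, -0.0, -6.7]
grip_width: 0.529
grasp_force: 28.1
position: [0.5647, 0.1987, 0.1265]
ft_force: [0.2, -0.1, -6.4]
grip_width: 0.533
grasp_force: 28.1
t 12.52 p [0.5647 0.1987 0.1265] x [0.031 1.    0.   ] y [ 1.    -0.031 -0.   ] z [-0.  0. -1.] w 0.533 gf 28.1 F [ 0.2 -0.1 -6.4] T [ 0.24 -0.06  0.01]
```

View pics/c5.png

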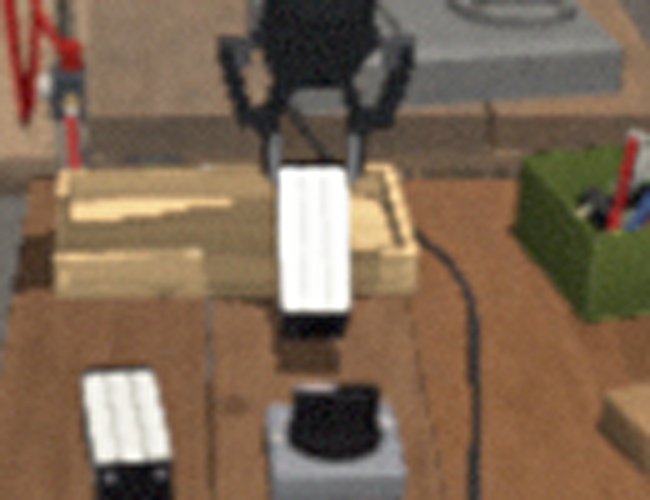

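Run:
```python
from h import *
c=load('s5')
def aty(u,v,y):
    o,d=ray(c,u,v);return o+d*(y-o[1])/d[1]
for f in(.19,.2,.21):
    a=aty(262.8,133,f)
    for y in np.arange(.08,.2,.002):
        b=aty(263,162.4,y)
        if abs(np.linalg.norm(b-a)-.1)<.0015: print(f,np.round(a,3),np.round(b,3),np.degrees(np.arcsin((a[2]-b[2])/.1)))
# verify with level t0 image
```

```text
0.19 [0.566 0.19  0.128] [0.564 0.132 0.045] 56.10316905760863
0.19 [0.566 0.19  0.128] [0.564 0.134 0.044] 57.26438042469309
0.19 [0.566 0.19  0.128] [0.565 0.136 0.043] 58.463418671457696
0.19 [0.566 0.19  0.128] [0.565 0.138 0.042] 59.70482377642504
0.19 [0.566 0.19  0.128] [0.565 0.14  0.041] 60.9940852290125
0.19 [0.566 0.19  0.128] [0.565 0.142 0.04 ] 62.33794556912816
0.19 [0.566 0.19  0.128] [0.566 0.144 0.038] 63.74484122255324
0.19 [0.566 0.19  0.128] [0.566 0.146 0.037] 65.2255650983529
0.19 [0.566 0.19  0.128] [0.566 0.148 0.036] 66.79430467359276
0.19 [0.566 0.19  0.128] [0.566 0.15  0.035] 68.47035370935146
```

```bash
python3 -m crank '[[0,0,0.03,0],[0,0,0.06,0],[0,0,0.08,0],[0,0,0.1,0],[0,0,0.1,0]]'
python3 -m crank '[[0,0,0.015,0],[0,0,0.03,0],[0,0,0.045,0],[0,0,0.06,0],[0,0,0.06,0]]'
python3 -m crank '[[0,0,0,0],[0,0,0,0],[0,0,0,0]]'
python3 -c "
from h import *
st();c=shot('side','s6');
im=c['color'][100:200,200:330,::-1]
cv2.imwrite('pics/c6.png',cv2.resize(im,None,fx=5,fy=5,interpolation=cv2.INTER_CUBIC))"
```

```text
clock: 12.98
position: [0.5669, 0.2071, 0.0898]
ee_rot: [0.716, 0.698, 0.007, -0.002]
ft_force: [-2.7, 17.4, 23.9]
grip_width: 0.527
grasp_force: 37.9
clock: 13.4
position: [0.5673, 0.2074, 0.0661]
ee_rot: [0.716, 0.698, 0.007, -0.001]
ft_force: [0.4, 16.3, 17.5]
grip_width: 0.533
grasp_force: 39.3
clock: 13.65
position: [0.5674, 0.2057, 0.0659]
ee_rot: [0.716, 0.698, 0.006, -0.001]
ft_force: [-0.1, 16.9, 17.8]
grip_width: 0.532
grasp_force: 39.4
t 13.65 p [0.5674 0.2057 0.0659] x [0.026 1.    0.01 ] y [ 1.    -0.026  0.008] z [ 0.008  0.01  -1.   ] w 0.532 gf 39.4 F [-0.1 16.9 17.8] T [3.19 0.03 0.02]
```

View pics/c6.png

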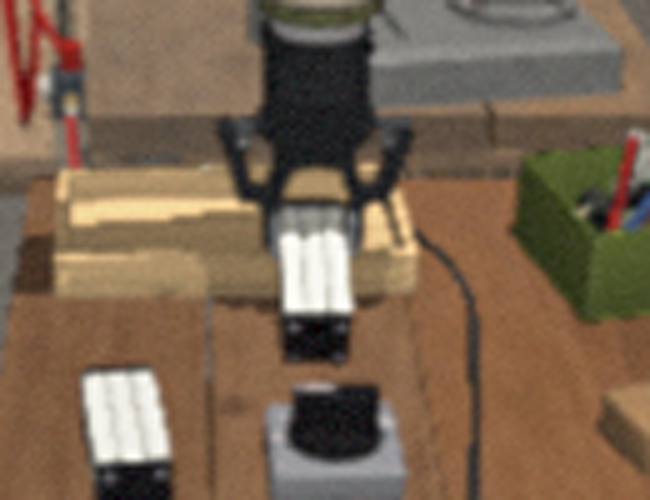

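```bash
python3 -m crank '[[0,0,0,0],[0,0,0,0],[0,0,0,0],[0,0,-0.1,0],[0,0,-0.2,0]]' 0.5
python3 -m crank '[[0.1,0,0,0],[0.2,0,0,0],[0.3,0,0,0],[0.4,0,0,0],[0.4,0,0,0]]'
cat >> h.py <<'E'
def whites(f='tw'):
    c=shot('top',f);g=cv2.cvtColor(c['color'],cv2.COLOR_RGB2HSV)
    m=((g[:,:,1]<40)&(g[:,:,2]>185)).astype(np.uint8);m[:140]=0;m[250:]=0;m[:,:90]=0;m[:,390:]=0
    n,l,s,ce=cv2.connectedComponentsWithStats(m);out=[]
    for i in range(1,n):
        if s[i,4]<150: continue
        ys,xs=np.where(l==i);P=np.array([at(c,x,y,.046)[:2] for x,y in zip(xs,ys)])
        (cx,cy),(w,h),a=cv2.minAreaRect(P.astype(np.float32)*1000)
        yw=a if h>w else a-90
        print('centre',round(cx/1000+.003,4),round(cy/1000+.002,4),'tool-y deg',round(yw,1),'size',round(w),round(h))
E
python3 -c "
from h import *
st();whites()"
```

```text
clock: 14.12
position: [0.563, 0.1972, 0.1406]
ee_rot: [0.718, 0.696, -0.003, -0.001]
ft_force: [1.3, 1.2, 0.8]
grip_width: 0.749
grasp_force: 0.0
clock: 14.53
position: [0.5665, 0.3681, 0.1409]
ee_rot: [0.715, 0.699, 0.0, -0.002]
ft_force: [-0.8, 1.2, 0.0]
grip_width: 0.751
grasp_force: 0.0
t 14.53 p [0.5665 0.3681 0.1409] x [0.022 1.    0.003] y [ 1.    -0.022 -0.002] z [-0.002  0.003 -1.   ] w 0.751 gf 0.0 F [-0.8  1.2  0. ] T [ 0.06  0.04 -0.07]
centre 0.5748 0.1862 tool-y deg -6.7 size 107 47
centre 0.4353 0.0058 tool-y deg 5.3 size 46 100
centre 0.4387 -0.1496 tool-y deg 1.3 size 44 100
```

```bash
python3 -c "
from h import *
im=load('tw')['color'][130:235,85:260,::-1]
cv2.imwrite('pics/c7.png',cv2.resize(im,None,fx=4.5,fy=4.5,interpolation=cv2.INTER_CUBIC))"
```

```text
(no output)
```

View pics/c7.png

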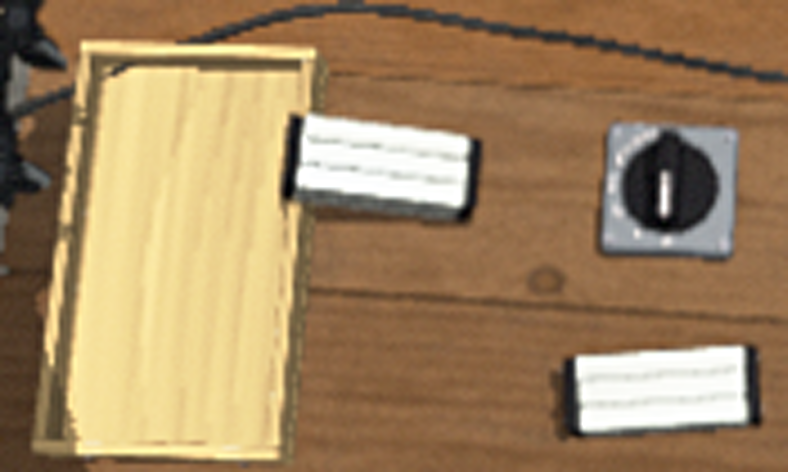

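Run:
```python
from h import *
c=load('tw')
b=at(c,191,169.5,.044);a=at(c,149,165.5,.079);print(a,b,(a+b)/2,np.linalg.norm(a[:2]-b[:2]))
d=a-b;an=np.arctan2(d[1],d[0])-np.pi/2;print(np.degrees(an))
m=(a+b)/2+[.003,.002,0];rows([m[0],m[1],.1],an)
```

```text
[0.56059839 0.23294316 0.079     ] [0.56117185 0.12313052 0.044     ] [0.56088512 0.17803684 0.0615    ] 0.10981414455921328
0.2992042065992795
t 14.58 p [0.5677 0.3635 0.1408] x [0.025 1.    0.   ] y [ 1.    -0.025 -0.002] z [-0.002  0.    -1.   ] w 0.749 gf 0.0 F [ 0.6 -0.9 -1. ] T [-0.07 -0.02 -0.07]
turn deg tool -1.7 frac -0.028 alt 2.972 j7 -0.524
shift [-0.4589  0.0019  0.1018] n rows 5.0
```

```bash
python3 -m crank '[[-0.1,0,0,-0.02],[-0.2,0.002,0,-0.02],[-0.3,0.002,0,-0.02],[-0.4,0.002,0,-0.02],[-0.459,0.002,0,-0.02]]'
python3 -m crank '[[0,0,0.08,0],[0,0,0.16,0],[0,0,0.21,0],[0,0,0.235,0],[0,0,0.235,0]]'
python3 -m crank '[[0,0,0,0],[0,0,0,0],[0,0,0,0],[0,0,0,0],[0,0,0,0]]' -1 100
python3 -m crank '[[0,0,-0.03,0],[0,0,-0.06,0],[0,0,-0.1,0],[0,0,-0.15,0],[0,0,-0.15,0]]'
python3 -m crank '[[0,0,0,0],[0,0,0,0],[0,0,0,0],[0,0,0,0],[0,0,0,0]]'
for i in 1 2 3; do python3 -m crank '[[0,0,0,0]]' >/dev/null
python3 -c "
from h import *
st()"; done
```

```text
clock: 15.0
position: [0.5647, 0.1681, 0.1421]
ee_rot: [0.713, 0.701, -0.001, 0.001]
ft_force: [0.7, -0.1, -0.4]
grip_width: 0.747
grasp_force: 0.0
clock: 15.42
position: [0.5634, 0.1734, 0.0461]
ee_rot: [0.711, 0.703, -0.002, -0.0]
ft_force: [0.7, -0.5, -0.1]
grip_width: 0.749
grasp_force: 0.0
clock: 15.83
position: [0.5661, 0.1749, 0.0503]
ee_rot: [0.711, 0.703, 0.001, 0.001]
ft_force: [0.5, -2.9, 7.6]
grip_width: 0.52
grasp_force: 102.7
clock: 16.25
position: [0.5667, 0.1759, 0.1131]
ee_rot: [0.711, 0.704, 0.003, 0.001]
ft_force: [1.7, 1.2, -4.9]
grip_width: 0.518
grasp_force: 103.8
clock: 16.67
position: [0.5643, 0.1749, 0.1077]
ee_rot: [0.711, 0.704, -0.001, -0.0]
ft_force: [0.2, 1.1, -5.3]
grip_width: 0.52
grasp_force: 103.8
t 16.75 p [0.5646 0.1749 0.108 ] x [ 0.01  1.   -0.  ] y [ 1.    -0.01  -0.001] z [-0.001 -0.    -1.   ] w 0.523 gf 103.8 F [ 0.6  0.6 -5.9] T [0.02 0.02 0.01]
t 16.83 p [0.5647 0.175  0.1082] x [ 0.01  1.   -0.  ] y [ 1.   -0.01 -0.  ] z [-0. -0. -1.] w 0.522 gf 103.8 F [ 0.2 -0.1 -6. ] T [0.02 0.05 0.04]
t 16.92 p [0.5648 0.175  0.1084] x [ 0.01  1.   -0.  ] y [ 1.   -0.01 -0.  ] z [-0. -0. -1.] w 0.521 gf 103.8 F [-0.4 -0.8 -5.7] T [ 0.04  0.   -0.03]
```

Run:
```python
from h import *
rows([.593,.314,.108],0.0)
```

```text
t 16.92 p [0.5648 0.175  0.1084] x [ 0.01  1.   -0.  ] y [ 1.   -0.01 -0.  ] z [-0. -0. -1.] w 0.521 gf 103.8 F [-0.4 -0.8 -5.7] T [ 0.04  0.   -0.03]
turn deg tool -0.6 frac -0.01 alt 2.99 j7 -0.244
shift [0.3481 0.067  0.0009] n rows 4.0
```

```bash
python3 -m crank '[[0.06,0.01,-0.02,-0.01],[0.15,0.03,-0.03,-0.01],[0.24,0.05,-0.03,-0.01],[0.32,0.067,-0.03,-0.01],[0.348,0.067,-0.03,-0.01]]'
python3 -m crank '[[0,0,0,0],[0,0,0,0],[0,0,0.05,0],[0,0,0.1,0],[0,0,0.14,0]]'
python3 -m crank '[[0,0,0.02,0],[0,0,0.03,0],[0,0,0.04,0],[0,0,0.045,0],[0,0,0.045,0]]'
python3 -m crank '[[0,0,0,0],[0,0,0,0],[0,0,0,0],[0,0,0,0]]' 0.3
python3 -m crank '[[0,0,-0.05,0],[0,0,-0.15,0],[-0.05,0,-0.25,0],[-0.1,0,-0.25,0],[-0.2,0,-0.25,0]]'
python3 -m crank '[[-0.1,0,0,0],[-0.2,0,0,0],[-0.25,0,0,0],[-0.25,0,0,0]]'
python3 -c "
from h import *
st();whites('t8')
im=load('t8')['color'][130:235,85:260,::-1]
cv2.imwrite('pics/c8.png',cv2.resize(im,None,fx=4.5,fy=4.5,interpolation=cv2.INTER_CUBIC))"
```

```text
clock: 17.33
position: [0.5923, 0.3208, 0.1202]
ee_rot: [0.705, 0.709, 0.001, -0.001]
ft_force: [-1.2, 1.1, -5.4]
grip_width: 0.515
grasp_force: 104.1
clock: 17.75
position: [0.5931, 0.3122, 0.0635]
ee_rot: [0.708, 0.707, -0.0, 0.0]
ft_force: [-0.7, 0.1, -6.7]
grip_width: 0.522
grasp_force: 104.4
clock: 18.17
position: [0.593, 0.3169, 0.0536]
ee_rot: [0.707, 0.707, 0.002, -0.002]
ft_force: [-24.6, -0.3, 47.4]
grip_width: 0.515
grasp_force: 112.6
clock: 18.5
position: [0.5936, 0.3132, 0.0469]
ee_rot: [0.707, 0.707, 0.0, 0.0]
ft_force: [-0.4, 0.1, -0.3]
grip_width: 0.65
grasp_force: 0.0
clock: 18.92
position: [0.5939, 0.2377, 0.1494]
ee_rot: [0.705, 0.709, 0.003, 0.0]
ft_force: [-0.1, -0.1, -2.1]
grip_width: 0.652
grasp_force: 0.0
clock: 19.25
position: [0.5937, 0.1265, 0.147]
ee_rot: [0.71, 0.704, -0.001, 0.001]
ft_force: [-0.1, -0.7, -0.1]
grip_width: 0.651
grasp_force: 0.0
t 19.25 p [0.5937 0.1265 0.147 ] x [ 0.008  1.    -0.002] y [ 1.    -0.008  0.001] z [ 0.001 -0.002 -1.   ] w 0.651 gf 0.0 F [-0.1 -0.7 -0.1] T [-0.01 -0.02  0.02]
centre 0.4353 0.0057 tool-y deg 5.3 size 46 100
centre 0.4387 -0.1496 tool-y deg 1.3 size 44 100
```

View pics/c8.png

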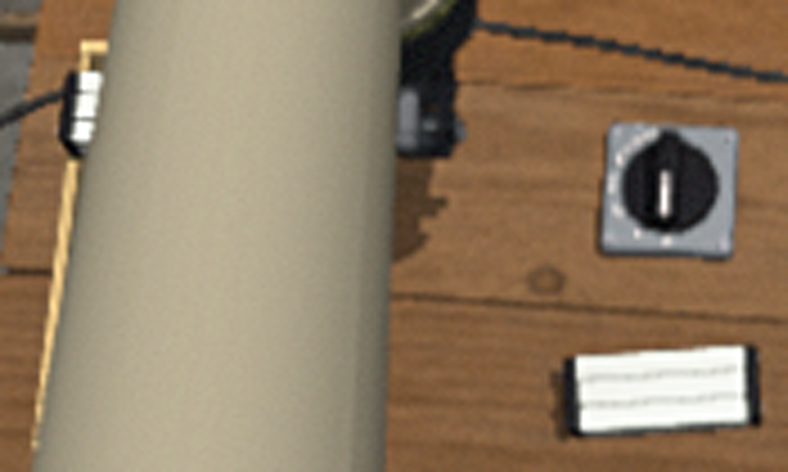

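```bash
python3 -m crank '[[-0.1,0,0,0],[-0.2,0,0,0],[-0.3,0,0,0],[-0.4,0,0,0],[-0.5,0,0,0]]'
python3 -c "
from h import *
st();c=shot('top','t9')
g=cv2.cvtColor(c['color'],cv2.COLOR_RGB2HSV)
# ply tray area: white bar & dark caps
sub=g[140:235,90:160]
w=((sub[:,:,1]<40)&(sub[:,:,2]>185))
for y in range(0,40,2): print(y+140,''.join('#' if a else ('.' if v<70 else ('w' if s>60 else '-')) for a,v,s in zip(w[y],sub[y,:,2],sub[y,:,1])))
"
```

```text
clock: 19.72
position: [0.5933, -0.0665, 0.1465]
ee_rot: [0.706, 0.708, 0.0, -0.0]
ft_force: [0.4, 0.3, 0.5]
grip_width: 0.649
grasp_force: 0.0
t 19.72 p [ 0.5933 -0.0665  0.1465] x [-0.002  1.     0.   ] y [1.    0.002 0.   ] z [ 0.  0. -1.] w 0.649 gf 0.0 F [0.4 0.3 0.5] T [ 0.04 -0.05  0.02]
140 --wwwwwwwwwwwwwwwwwwwwwwwwwwwwwwwwwwwwwwwwwwwwwwwwwwwwwwwwwwwwwwwwwwww
142 --wwwwwwwwwwwwwwwwwwwwwwwwwwwwwwwwwwwwwwwwwwwwwwwwwwwwwwwwwwwwwwwwwwww
144 --wwwwwwwwwwwwwwwwwwww..wwwwwwwwwwwwwwwwwwwwwwwwwwwwwwwwwwwwwwwwwwwwww
146 -wwwwwwwww..-#####---wwwwwwwwwwwwwwwwwwwwwwwwwwwwwwwwwwwwwwwwwwwwwwwww
148 -wwwwwwwww..-###########################wwwwwwwwwwwwwwwwwwwwwwwwwwwwww
150 -wwwwwww....--####################################-..wwwwwwwwwwwwwwwww
152 -ww.....w...-###############--------##############...wwwwwwwwwwwwwwwww
154 ...wwwwww..-#####################################-....wwwwwwwwwwwwwwww
156 wwwwwwww....--------#############################-....wwwwwwwwwwwwwwww
158 wwwwwwww...-######################-----##########-...wwwwwwwwwwwwwwwww
160 wwwwwwww..-######################################-...wwwwwwwwwwwwwwwww
162 wwwwwwwww....--------------######################....wwwwwwwwwwwwwwwww
164 wwwwwwwwwww...-----------------------------------....wwwwwwwwwwwwwwwww
166 wwwwwwwwwwwwwwwwwwwwwwwwwwwww--------------------....wwwwwwwwwwwwwwwww
168 wwwwwwwwwwwwwwwwwwwwwwwwwwwwwwwwwwwwwwwwwwwwwwwwwwwwwwwwwwwwwwwwwwwwww
170 wwwwwwwwwwwwwwwwwwwwwwwwwwwwwwwwwwwwwwwwwwwwwwwwwwwwwwwwwwwwwwwwwwwwww
172 wwwwwwwwwwwwwwwwwwwwwwwwwwwwwwwwwwwwwwwwwwwwwwwwwwwwwwwwwwwwwwwwwwwwww
174 wwwwwwwwwwwwwwwwwwwwwwwwwwwwwwwwwwwwwwwwwwwwwwwwwwwwwwwwwwwwwwwwwwwwww
176 wwwwwwwwwwwwwwwwwwwwwwwwwwwwwwwwwwwwwwwwwwwwwwwwwwwwwwwwwwwwwwwwwwwwww
178 wwwwwwwwwwwwwwwwwwwwwwwwwwwwwwwwwwwwwwwwwwwwwwwwwwwwwwwwwwwwwwwwwwwwww
```

```bash
python3 -c "
from h import *
c=load('t9')
for z in(.052,): print('B',at(c,143,158,z))
for z in(.054,.08): print('A',at(c,98.7,154,z))
"
```

```text
B [0.58952919 0.26039823 0.052     ]
A [0.59824633 0.38941681 0.054     ]
A [0.59037195 0.37751952 0.08      ]
```

```bash
python3 - <<'E'
from h import *
rows([.593,.327,.15],0.0)
E
python3 -m crank '[[0.1,0,0,0],[0.2,0,0,0],[0.3,0,0,0],[0.4,0,0,0],[0.5,0,0,0]]' 0.5
python3 -m crank '[[0.1,0,0,0],[0.2,0,0,0],[0.3,0,0,0],[0.4,0,0,0],[0.485,0,0,0]]'
python3 -c "
from h import *
rows([.593,.327,.05],0.0)"
```

```text
t 19.77 p [ 0.5923 -0.077   0.147 ] x [ 0.008  1.    -0.004] y [ 1.    -0.008  0.001] z [ 0.001 -0.005 -1.   ] w 0.65 gf 0.0 F [-3.1 -8.8  0.4] T [-0.51  0.18 -0.02]
turn deg tool -0.4 frac -0.007 alt 2.993 j7 0.205
shift [ 1.0099 -0.0059 -0.0121] n rows 10.0
clock: 20.18
position: [0.5927, 0.1374, 0.1464]
ee_rot: [0.707, 0.708, 0.0, -0.0]
ft_force: [1.5, 0.3, 0.7]
grip_width: 0.752
grasp_force: 0.0
clock: 20.6
position: [0.5915, 0.333, 0.1461]
ee_rot: [0.706, 0.708, 0.0, -0.001]
ft_force: [0.1, 0.1, 0.6]
grip_width: 0.752
grasp_force: 0.0
t 20.6 p [0.5915 0.333  0.1461] x [-0.004  1.     0.001] y [ 1.     0.004 -0.001] z [-0.001  0.001 -1.   ] w 0.752 gf 0.0 F [0.1 0.1 0.6] T [ 0.08  0.01 -0.05]
turn deg tool 0.2 frac 0.003 alt -2.997 j7 -0.436
shift [-0.0152  0.0038  0.2403] n rows 3.0
```

```bash
python3 -m crank '[[0,0,0,0],[0,0,0.08,0],[0,0,0.16,0],[0,0,0.22,0],[0,0,0.24,0]]'
python3 -m crank '[[0,0,0,0],[0,0,0,0],[0,0,0,0],[0,0,0,0],[0,0,0,0]]' -1 100
python3 -m crank '[[0,0,-0.03,0],[0,0,-0.06,0],[0,0,-0.1,0],[0,0,-0.15,0],[0,0,-0.2,0]]'
python3 -m crank '[[0,0,0,0],[0,0,0,0],[0,0,0,0],[0,0,0,0],[0,0,0,0]]'
for i in 1 2 3; do python3 -m crank '[[0,0,0,0]]' >/dev/null
python3 -c "
from h import *
st()"; done
```

```text
clock: 21.02
position: [0.5902, 0.3283, 0.0458]
ee_rot: [0.706, 0.708, -0.003, -0.001]
ft_force: [0.4, -0.0, -0.5]
grip_width: 0.75
grasp_force: 0.0
clock: 21.43
position: [0.5932, 0.3283, 0.0515]
ee_rot: [0.707, 0.707, 0.001, -0.0]
ft_force: [-0.9, 0.4, -5.1]
grip_width: 0.522
grasp_force: 102.9
clock: 21.85
position: [0.5932, 0.328, 0.133]
ee_rot: [0.707, 0.707, 0.001, 0.0]
ft_force: [-0.0, 1.1, -5.5]
grip_width: 0.525
grasp_force: 103.0
clock: 22.27
position: [0.5923, 0.3277, 0.1291]
ee_rot: [0.707, 0.707, -0.001, -0.0]
ft_force: [0.1, -0.2, -6.0]
grip_width: 0.519
grasp_force: 103.6
t 22.35 p [0.5926 0.3278 0.1295] x [-0.     1.    -0.001] y [ 1.     0.    -0.001] z [-0.001 -0.001 -1.   ] w 0.522 gf 103.6 F [ 0.3 -0.  -5.8] T [0.13 0.02 0.04]
t 22.43 p [0.5928 0.3279 0.1299] x [-0.     1.    -0.001] y [ 1.     0.    -0.001] z [-0.001 -0.001 -1.   ] w 0.523 gf 103.6 F [-0.6 -0.1 -6.2] T [0.11 0.05 0.04]
t 22.52 p [0.5929 0.3279 0.1302] x [-0.  1. -0.] y [ 1.  0. -0.] z [-0. -0. -1.] w 0.524 gf 103.6 F [ 0.9  0.2 -6.8] T [ 0.14  0.01 -0.02]
```

```bash
for i in 1 2 3 4; do python3 -m crank '[[-0.08,-0.002,-0.002,0],[-0.16,-0.004,-0.004,0],[-0.24,-0.006,-0.006,0],[-0.32,-0.008,-0.008,0],[-0.4,-0.01,-0.01,0]]'; done | tail -6
python3 -m crank '[[0,0,0,0.03],[0,0,0,0.065],[0,0,0,0.065],[0,0,0,0.065],[0,0,0,0.065]]'
python3 -c "
from h import *
rows([.574,-.326,.06],np.radians(-3.9))"
```

```text
clock: 24.18
position: [0.5771, -0.3134, 0.1466]
ee_rot: [0.707, 0.707, 0.0, -0.0]
ft_force: [1.0, 0.0, -5.7]
grip_width: 0.526
grasp_force: 103.9
clock: 24.6
position: [0.5775, -0.3114, 0.1464]
ee_rot: [0.73, 0.684, 0.0, -0.0]
ft_force: [-0.8, 0.3, -6.1]
grip_width: 0.523
grasp_force: 107.2
t 24.6 p [ 0.5775 -0.3114  0.1464] x [0.065 0.998 0.   ] y [ 0.998 -0.065 -0.   ] z [-0.  0. -1.] w 0.523 gf 107.2 F [-0.8  0.3 -6.1] T [ 0.13 -0.01  0.03]
turn deg tool 0.1 frac 0.002 alt -2.998 j7 0.578
shift [-0.0372 -0.0063  0.216 ] n rows 3.0
```

```bash
python3 -m crank '[[-0.037,-0.006,0.08,0],[-0.037,-0.006,0.16,0],[-0.037,-0.006,0.22,0],[-0.037,-0.006,0.24,0],[-0.037,-0.006,0.25,0]]'
python3 -m crank '[[0,0,0.005,0],[0,0,0.01,0],[0,0,0.015,0],[0,0,0.02,0],[0,0,0.02,0]]'
python3 -m crank '[[0,0,0,0],[0,0,0,0],[0,0,0,0],[0,0,0,0]]' 0.3
python3 -c "
from h import *
st()"
python3 -m crank '[[0,0,-0.05,0],[0,0,-0.15,0],[0.05,0,-0.25,0],[0.15,0,-0.25,0],[0.25,0,-0.25,0]]'
python3 -m crank '[[0.1,0,0,0],[0.2,0,0,0],[0.3,0,0,0],[0.4,0,0,0],[0.5,0,0,0]]'
python3 -m crank '[[0.1,0,0,0],[0.2,0,0,0],[0.3,0,0,0],[0.4,0,0,0],[0.4,0,0,0]]'
python3 -c "
from h import *
st();whites('t10')"
```

```text
clock: 25.02
position: [0.573, -0.3246, 0.0466]
ee_rot: [0.73, 0.683, -0.0, -0.003]
ft_force: [-13.5, 15.9, 25.3]
grip_width: 0.522
grasp_force: 110.5
clock: 25.43
position: [0.5766, -0.3244, 0.0429]
ee_rot: [0.729, 0.684, 0.002, 0.0]
ft_force: [-8.0, 14.7, 24.5]
grip_width: 0.525
grasp_force: 111.9
clock: 25.77
position: [0.5744, -0.3268, 0.0393]
ee_rot: [0.73, 0.683, 0.0, 0.001]
ft_force: [-0.6, -0.3, -0.7]
grip_width: 0.652
grasp_force: 0.0
t 25.77 p [ 0.5744 -0.3268  0.0393] x [ 0.067  0.998 -0.   ] y [ 0.998 -0.067  0.001] z [ 0.001 -0.001 -1.   ] w 0.652 gf 0.0 F [-0.6 -0.3 -0.7] T [-0.01  0.02  0.02]
clock: 26.18
position: [0.5816, -0.2282, 0.1418]
ee_rot: [0.732, 0.681, 0.001, 0.003]
ft_force: [1.9, 0.8, -1.0]
grip_width: 0.647
grasp_force: 0.0
clock: 26.6
position: [0.5941, -0.0255, 0.1389]
ee_rot: [0.731, 0.683, 0.0, 0.0]
ft_force: [0.8, 0.3, -0.6]
grip_width: 0.649
grasp_force: 0.0
clock: 27.02
position: [0.6043, 0.1432, 0.1382]
ee_rot: [0.727, 0.687, 0.001, -0.002]
ft_force: [-1.2, 1.0, -0.6]
grip_width: 0.65
grasp_force: 0.0
t 27.02 p [0.6043 0.1432 0.1382] x [0.056 0.998 0.004] y [ 0.998 -0.056 -0.001] z [-0.     0.004 -1.   ] w 0.65 gf 0.0 F [-1.2  1.  -0.6] T [ 0.09 -0.   -0.03]
centre 0.5816 -0.321 tool-y deg -4.2 size 101 46
centre 0.4353 0.0057 tool-y deg 5.3 size 46 100
centre 0.4387 -0.1496 tool-y deg 1.3 size 44 100
```

```bash
python3 -m crank '[[0,0,0,0],[0,0,0,0]]' 0.5 >/dev/null
python3 -c "
from h import *
rows([.431,.0536,.12],np.radians(5.3))"
```

```text
t 27.23 p [0.6052 0.1307 0.1387] x [ 0.069  0.998 -0.001] y [ 0.998 -0.069  0.   ] z [ 0.    -0.001 -1.   ] w 0.748 gf 0.0 F [ 0.1 -0.  -0.1] T [-0.01 -0.01 -0.06]
turn deg tool -9.3 frac -0.155 alt 2.845 j7 -0.195
shift [-0.2223 -0.4211  0.0467] n rows 5.0
```

```bash
python3 -m crank '[[-0.04,-0.08,0,-0.05],[-0.09,-0.17,0,-0.1],[-0.13,-0.25,0,-0.155],[-0.18,-0.34,0,-0.155],[-0.222,-0.421,0.047,-0.155]]'
python3 -m crank '[[0,0,0,0],[0,0,0,0]]' >/dev/null
python3 -c "
from h import *
rows([.431,.0536,.03],np.radians(5.3))"
```

```text
clock: 27.65
position: [0.4308, 0.0529, 0.1215]
ee_rot: [0.674, 0.739, 0.002, 0.001]
ft_force: [0.6, -1.1, 0.1]
grip_width: 0.752
grasp_force: 0.0
t 27.82 p [0.4284 0.053  0.1187] x [-0.091  0.996  0.001] y [ 0.996  0.091 -0.003] z [-0.003  0.001 -1.   ] w 0.752 gf 0.0 F [0.9 1.  0.7] T [ 0.02 -0.07  0.04]
turn deg tool -0.1 frac -0.001 alt 2.999 j7 -0.122
shift [0.0007 0.0072 0.2217] n rows 3.0
```

```bash
python3 -m crank '[[0,0.006,0.08,0],[0,0.006,0.15,0],[0,0.006,0.2,0],[0,0.006,0.217,0],[0,0.006,0.217,0]]'
python3 -m crank '[[0,0,0,0],[0,0,0,0],[0,0,0,0],[0,0,0,0],[0,0,0,0]]' -1 100
python3 -m crank '[[0,0,-0.02,0],[0,0,-0.05,0],[0,0,-0.075,0],[0,0,-0.075,0],[0,0,-0.075,0]]'
python3 -m crank '[[0,0,0,0],[0,0,0,0],[0,0,0,0],[0,0,0,0],[0,0,0,0]]'
for i in 1 2 3 4; do python3 -m crank '[[0,0,0,0]]' >/dev/null
python3 -c "
from h import *
st()"; done
python3 -m crank '[[0,0,0.02,0],[0,0,0.05,0],[0,0,0.075,0],[0,0,0.075,0],[0,0,0.075,0]]'
python3 -m crank '[[0,0,0,0],[0,0,0,0],[0,0,0,0],[0,0,0,0],[0,0,0,0]]' -1 20
python3 -m crank '[[0,0,0,0],[0,0,0,0],[0,0,0,0],[0,0,0,0],[0,0,0,0]]'
python3 -m crank '[[0,0,-0.02,0],[0,0,-0.05,0],[0,0,-0.075,0],[0,0,-0.1,0],[0,0,-0.1,0]]'
python3 -m crank '[[0,0,-0.03,0],[0,0,-0.06,0],[0,0,-0.09,0],[0,0,-0.09,0],[0,0,-0.09,0]]'
python3 -m crank '[[0,0,0,0],[0,0,0,0],[0,0,0,0],[0,0,0,0],[0,0,0,0]]'
python3 -c "
from h import *
st();c=shot('side','s11')
im=c['color'][120:270,190:340,::-1]
cv2.imwrite('pics/c11.png',cv2.resize(im,None,fx=4,fy=4,interpolation=cv2.INTER_CUBIC))"
```

```text
clock: 28.23
position: [0.4335, 0.0545, 0.0321]
ee_rot: [0.673, 0.739, -0.001, -0.0]
ft_force: [-0.6, 0.6, -0.4]
grip_width: 0.75
grasp_force: 0.0
clock: 28.65
position: [0.434, 0.0554, 0.0345]
ee_rot: [0.673, 0.739, 0.001, -0.0]
ft_force: [-4.2, -1.1, 6.8]
grip_width: 0.525
grasp_force: 102.1
clock: 29.07
position: [0.434, 0.0558, 0.0638]
ee_rot: [0.673, 0.74, 0.001, 0.0]
ft_force: [-0.0, -0.2, -6.5]
grip_width: 0.52
grasp_force: 102.5
clock: 29.48
position: [0.4331, 0.0553, 0.0626]
ee_rot: [0.673, 0.74, -0.0, -0.0]
ft_force: [-0.5, 0.2, -6.4]
grip_width: 0.521
grasp_force: 102.5
t 29.57 p [0.4333 0.0553 0.0628] x [-0.095  0.996 -0.   ] y [ 0.996  0.095 -0.   ] z [-0. -0. -1.] w 0.525 gf 102.5 F [ 0.3 -0.1 -4.7] T [ 0.28  0.01 -0.04]
t 29.65 p [0.4333 0.0554 0.0629] x [-0.095  0.996 -0.   ] y [ 0.996  0.095 -0.   ] z [-0. -0. -1.] w 0.522 gf 102.5 F [-0.2  0.2 -6. ] T [ 0.33 -0.01  0.02]
t 29.73 p [0.4333 0.0553 0.0629] x [-0.095  0.996  0.   ] y [ 0.996  0.095 -0.   ] z [-0.  0. -1.] w 0.524 gf 102.5 F [ 0.6 -0.7 -6.3] T [ 0.32 -0.01  0.  ]
t 29.82 p [0.4334 0.0553 0.0629] x [-0.09
[... 452 characters left out ...]
_rot: [0.673, 0.74, 0.0, -0.0]
ft_force: [-0.4, -0.3, -5.7]
grip_width: 0.525
grasp_force: 102.2
clock: 31.48
position: [0.4347, 0.0557, 0.0751]
ee_rot: [0.673, 0.74, 0.002, 0.001]
ft_force: [0.8, 0.3, -4.7]
grip_width: 0.521
grasp_force: 102.4
clock: 31.9
position: [0.4336, 0.0556, 0.109]
ee_rot: [0.673, 0.74, 0.001, 0.0]
ft_force: [-0.7, -0.1, -6.9]
grip_width: 0.516
grasp_force: 102.4
clock: 32.32
position: [0.4332, 0.0553, 0.1086]
ee_rot: [0.673, 0.74, -0.0, -0.0]
ft_force: [-1.3, 0.4, -6.7]
grip_width: 0.524
grasp_force: 102.4
t 32.32 p [0.4332 0.0553 0.1086] x [-0.095  0.996 -0.   ] y [ 0.996  0.095 -0.001] z [-0.001 -0.    -1.   ] w 0.524 gf 102.4 F [-1.3  0.4 -6.7] T [0.36 0.04 0.04]
```

```bash
python3 -m crank '[[0,0,0.05,0],[0,0,0.1,0],[0,0,0.15,0],[0,0,0.18,0],[0,0,0.19,0]]' >/dev/null
python3 -m crank '[[0,0,0,0],[0,0,0,0],[0,0,0,0],[0,0,0,0],[0,0,0,0]]' 0.3
python3 -m crank '[[0,0,0,0],[0,0,0,0],[0,0,0,0],[0,0,0,0],[0,0,0,0]]' -1 20
python3 -m crank '[[0,0,-0.02,0],[0,0,-0.05,0],[0,0,-0.075,0],[0,0,-0.1,0],[0,0,-0.1,0]]'
python3 -m crank '[[0,0,0,0],[0,0,0,0],[0,0,0,0],[0,0,0,0],[0,0,0,0]]'
python3 -c "
from h import *
st()"
```

```text
clock: 33.2
position: [0.4338, 0.0555, 0.0334]
ee_rot: [0.673, 0.74, 0.001, 0.0]
ft_force: [-0.5, -0.1, -0.9]
grip_width: 0.653
grasp_force: 0.0
clock: 33.62
position: [0.4333, 0.0555, 0.0333]
ee_rot: [0.673, 0.74, 0.0, -0.0]
ft_force: [-3.1, -0.1, 6.2]
grip_width: 0.539
grasp_force: 19.7
clock: 34.03
position: [0.4343, 0.0557, 0.0748]
ee_rot: [0.673, 0.74, 0.001, 0.0]
ft_force: [0.8, 0.6, -6.7]
grip_width: 0.537
grasp_force: 21.7
clock: 34.45
position: [0.4338, 0.0558, 0.0731]
ee_rot: [0.673, 0.74, 0.0, 0.0]
ft_force: [0.7, 5.2, 1.3]
grip_width: 0.534
grasp_force: 22.7
t 34.45 p [0.4338 0.0558 0.0731] x [-0.095  0.995  0.   ] y [0.995 0.095 0.001] z [ 0.001  0.001 -1.   ] w 0.534 gf 22.7 F [0.7 5.2 1.3] T [ 0.88 -0.2   0.09]
```

```bash
python3 -m crank '[[0,0,-0.02,0],[0,0,-0.04,0],[0,0,-0.06,0],[0,0,-0.06,0],[0,0,-0.06,0]]'
python3 -m crank '[[0,0,0,0],[0,0,0,0],[0,0,0,0],[0,0,0,0],[0,0,0,0]]'
python3 -m crank '[[0,0,0,0],[0,0,0,0],[0,0,0,0],[0,0,0,0],[0,0,0,0]]'
python3 -c "
from h import *
st();c=shot('side','s12')
im=c['color'][120:270,190:340,::-1]
cv2.imwrite('pics/c12.png',cv2.resize(im,None,fx=4,fy=4,interpolation=cv2.INTER_CUBIC))"
```

```text
clock: 34.87
position: [0.4337, 0.0558, 0.0979]
ee_rot: [0.673, 0.74, 0.001, -0.0]
ft_force: [-3.9, 3.4, 7.2]
grip_width: 0.534
grasp_force: 24.9
clock: 35.28
position: [0.4338, 0.0561, 0.0977]
ee_rot: [0.673, 0.74, 0.001, -0.0]
ft_force: [-2.9, 2.6, 9.2]
grip_width: 0.532
grasp_force: 25.1
clock: 35.7
position: [0.4338, 0.0561, 0.0977]
ee_rot: [0.673, 0.74, 0.001, -0.0]
ft_force: [-3.6, 2.7, 9.2]
grip_width: 0.534
grasp_force: 25.1
t 35.7 p [0.4338 0.0561 0.0977] x [-0.095  0.995  0.001] y [0.995 0.095 0.001] z [ 0.001  0.001 -1.   ] w 0.534 gf 25.1 F [-3.6  2.7  9.2] T [ 0.31  0.98 -0.18]
```

View pics/c12.png

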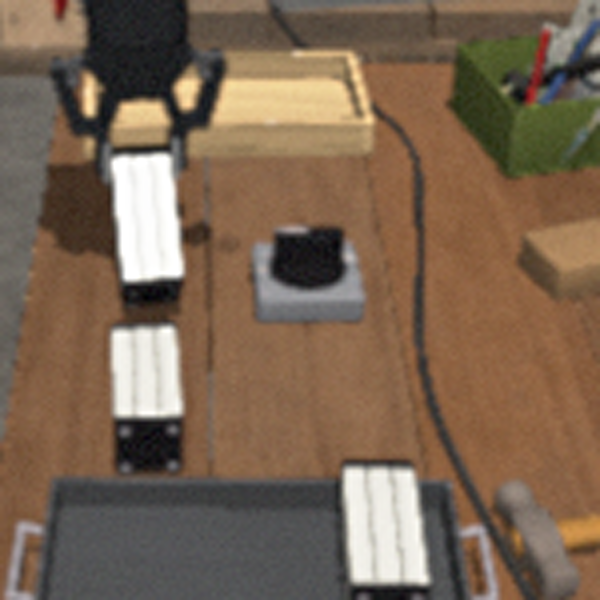

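```bash
python3 -m crank '[[0,0,0.025,0],[0,0,0.05,0],[0,0,0.075,0],[0,0,0.1,0],[0,0,0.12,0]]'
python3 -m crank '[[0,0,0,0],[0,0,0,0],[0,0,0,0],[0,0,0,0]]' 0.5
python3 -m crank '[[0,0,-0.06,0],[0,0,-0.12,0],[0.05,0,-0.2,0],[0.15,0,-0.2,0],[0.25,0.05,-0.2,0]]'
python3 -m crank '[[0.1,0.05,0,0],[0.2,0.1,0,0],[0.3,0.1,0,0],[0.3,0.1,0,0],[0.3,0.1,0,0]]'
python3 -c "
from h import *
st();whites('t13')"
```

```text
clock: 36.17
position: [0.4357, 0.0589, 0.0503]
ee_rot: [0.672, 0.741, 0.003, 0.0]
ft_force: [0.3, 9.9, 9.2]
grip_width: 0.536
grasp_force: 29.0
clock: 36.5
position: [0.4336, 0.055, 0.0492]
ee_rot: [0.673, 0.74, 0.0, 0.0]
ft_force: [0.4, -0.4, 0.4]
grip_width: 0.754
grasp_force: 0.0
clock: 36.92
position: [0.4421, 0.1548, 0.1312]
ee_rot: [0.674, 0.739, 0.002, -0.0]
ft_force: [1.8, 0.1, -0.3]
grip_width: 0.75
grasp_force: 0.0
clock: 37.33
position: [0.4705, 0.2801, 0.1286]
ee_rot: [0.671, 0.741, -0.0, -0.0]
ft_force: [-0.0, -0.9, 0.2]
grip_width: 0.752
grasp_force: 0.0
t 37.33 p [0.4705 0.2801 0.1286] x [-0.099  0.995 -0.   ] y [ 0.995  0.099 -0.   ] z [-0. -0. -1.] w 0.752 gf 0.0 F [-0.  -0.9  0.2] T [-0.08 -0.02 -0.03]
centre 0.5818 -0.3211 tool-y deg -4.3 size 101 46
centre 0.4412 0.0366 tool-y deg 5.9 size 46 101
centre 0.4387 -0.1496 tool-y deg 1.3 size 44 100
```

```bash
python3 -c "
from h import *
rows([.441,.0366,.12],np.radians(5.8))"
```

```text
t 37.38 p [0.4709 0.2778 0.1287] x [-0.096  0.995 -0.001] y [ 0.995  0.096 -0.   ] z [-0.    -0.001 -1.   ] w 0.75 gf 0.0 F [ 0.3 -0.3  0.9] T [-0.04  0.03 -0.06]
turn deg tool -0.3 frac -0.005 alt 2.995 j7 -0.432
shift [-0.5929 -0.1325  0.0222] n rows 6.0
```

```bash
python3 -m crank '[[-0.1,-0.02,0,0],[-0.2,-0.045,0,0],[-0.3,-0.067,0,0],[-0.4,-0.09,0,0],[-0.5,-0.112,0,0]]' >/dev/null
python3 -m crank '[[-0.05,-0.01,0,0],[-0.085,-0.02,0,0],[-0.088,-0.02,0,0],[-0.088,-0.02,0,0],[-0.088,-0.02,0,0]]' 
python3 -m crank '[[0,0,0.08,0],[0,0,0.16,0],[0,0,0.21,0],[0,0,0.245,0],[0,0,0.245,0]]'
python3 -m crank '[[0,0,0,0],[0,0,0,0],[0,0,0,0],[0,0,0,0],[0,0,0,0]]' -1 100
python3 -m crank '[[0,0,-0.05,0],[0,0,-0.1,0],[0,0,-0.15,0],[0,0,-0.2,0],[0,0,-0.25,0]]' 
python3 -m crank '[[0,0,0,0],[0,0,0,0],[0,0,0,0],[0,0,0,0],[0,0,0,0]]'
for i in 1 2 3 4; do python3 -m crank '[[0,0,0,0]]' >/dev/null
python3 -c "
from h import *
st()"; done
```

```text
clock: 38.22
position: [0.4408, 0.0383, 0.1291]
ee_rot: [0.673, 0.74, 0.0, -0.0]
ft_force: [0.4, 0.3, 0.7]
grip_width: 0.754
grasp_force: 0.0
clock: 38.63
position: [0.439, 0.0386, 0.0284]
ee_rot: [0.672, 0.74, -0.002, -0.001]
ft_force: [0.3, -0.7, -0.2]
grip_width: 0.746
grasp_force: 0.0
clock: 39.05
position: [0.4411, 0.0386, 0.0317]
ee_rot: [0.673, 0.74, 0.001, -0.0]
ft_force: [-3.2, 1.1, 4.8]
grip_width: 0.522
grasp_force: 103.6
clock: 39.47
position: [0.4407, 0.0379, 0.1319]
ee_rot: [0.673, 0.74, 0.0, 0.0]
ft_force: [0.2, 0.8, -5.4]
grip_width: 0.524
grasp_force: 104.8
clock: 39.88
position: [0.4401, 0.0379, 0.1297]
ee_rot: [0.673, 0.74, -0.001, -0.0]
ft_force: [0.2, -0.0, -6.8]
grip_width: 0.524
grasp_force: 105.5
t 39.97 p [0.4404 0.0379 0.1301] x [-0.094  0.996 -0.001] y [ 0.996  0.094 -0.001] z [-0.001 -0.001 -1.   ] w 0.522 gf 105.5 F [-1.   0.  -6.5] T [ 0.15 -0.01 -0.01]
t 40.05 p [0.4406 0.038  0.1304] x [-0.095  0.996 -0.   ] y [ 0.996  0.095 -0.001] z [-0.001 -0.    -1.   ] w 0.524 gf 105.5 F [-0.1  0.7 -6.4] T [0.13 0.02 0.02]
t 40.13 p [0.4407 0.038  0.1306] x [-0.095  0.996 -0.   ] y [ 0.996  0.095 -0.   ] z [-0. -0. -1.] w 0.521 gf 105.5 F [ 0.7  0.5 -7.3] T [ 0.1  -0.01 -0.05]
t 40.22 p [0.4408 0.038  0.1308] x [-0.095  0.996 -0.   ] y [ 0.996  0.095 -0.   ] z [-0. -0. -1.] w 0.524 gf 105.5 F [-0.4  0.7 -6.7] T [ 0.08  0.02 -0.  ]
```

```bash
python3 -m crank '[[0,0,0,0.04],[0,0,0,0.08],[0,0,0,0.12],[0,0,0,0.156],[0,0,0,0.156]]' >/dev/null
python3 -c "
from h import *
rows([.424,-.316,.13],np.radians(-3.9))"
```

```text
t 40.63 p [0.4409 0.0381 0.1309] x [0.07  0.998 0.   ] y [ 0.998 -0.07   0.   ] z [ 0.  0. -1.] w 0.523 gf 105.5 F [ 0.3  0.4 -5.9] T [ 0.09 -0.06 -0.07]
turn deg tool -0.1 frac -0.002 alt 2.998 j7 -0.242
shift [-0.886   0.0203  0.0022] n rows 9.0
```

```bash
python3 -m crank '[[-0.08,0.002,0,0],[-0.17,0.004,0,0],[-0.26,0.006,0,0],[-0.35,0.008,0,0],[-0.44,0.01,0,0]]' >/dev/null
python3 -m crank '[[-0.09,0.002,0,0],[-0.18,0.004,0,0],[-0.27,0.006,0,0],[-0.36,0.008,0,0],[-0.446,0.01,0,0]]' 
python3 -m crank '[[0,0,0,0],[0,0,0,0],[0,0,0,0]]'
python3 -c "
from h import *
rows([.424,-.316,.038],np.radians(-3.9))"
```

```text
clock: 41.47
position: [0.4243, -0.3178, 0.1309]
ee_rot: [0.73, 0.683, 0.0, 0.0]
ft_force: [-0.1, -0.3, -6.1]
grip_width: 0.521
grasp_force: 105.5
clock: 41.72
position: [0.4244, -0.3158, 0.1306]
ee_rot: [0.731, 0.683, -0.0, -0.0]
ft_force: [0.4, 0.5, -6.2]
grip_width: 0.524
grasp_force: 105.1
t 41.72 p [ 0.4244 -0.3158  0.1306] x [0.068 0.998 0.   ] y [ 0.998 -0.068 -0.001] z [-0.001  0.001 -1.   ] w 0.524 gf 105.1 F [ 0.4  0.5 -6.2] T [ 0.2  -0.02  0.02]
turn deg tool 0.0 frac 0.0 alt -3.0 j7 0.705
shift [-0.0007 -0.0007  0.2314] n rows 3.0
```

```bash
python3 -m crank '[[0,0,0.08,0],[0,0,0.16,0],[0,0,0.21,0],[0,0,0.225,0],[0,0,0.23,0]]'
python3 -m crank '[[0,0,0,0],[0,0,0,0],[0,0,0,0],[0,0,0,0],[0,0,0,0]]' 0.3
python3 -m crank '[[0,0,-0.06,0],[0,0,-0.12,0],[0,0,-0.2,0],[0.1,0,-0.22,-0.04],[0.2,0,-0.22,-0.08]]' 0.5
python3 -m crank '[[0.08,0,0,0],[0.16,0,0,0],[0.24,0,0,0],[0.32,0,0,0],[0.32,0,0,0]]'
python3 -m crank '[[0,0,0,0],[0,0,0,0],[0,0,0,0]]' >/dev/null
python3 -c "
from h import *
whites('t14');rows([.438,-.1016,.12],np.radians(1.3))"
```

```text
clock: 42.13
position: [0.4244, -0.3145, 0.038]
ee_rot: [0.73, 0.683, -0.0, -0.001]
ft_force: [0.1, -0.5, -6.0]
grip_width: 0.522
grasp_force: 104.8
clock: 42.55
position: [0.4253, -0.3164, 0.0399]
ee_rot: [0.731, 0.682, 0.001, 0.001]
ft_force: [-0.4, 0.1, -0.4]
grip_width: 0.651
grasp_force: 0.0
clock: 42.97
position: [0.4308, -0.2382, 0.1297]
ee_rot: [0.703, 0.711, 0.001, 0.002]
ft_force: [1.6, 1.5, -0.6]
grip_width: 0.752
grasp_force: 0.0
clock: 43.38
position: [0.4283, -0.1026, 0.1272]
ee_rot: [0.7, 0.715, 0.001, -0.001]
ft_force: [0.9, 0.2, 1.1]
grip_width: 0.749
grasp_force: 0.0
centre 0.5816 -0.321 tool-y deg -4.2 size 101 46
centre 0.4287 -0.3177 tool-y deg -3.6 size 101 46
t 43.68 p [ 0.4281 -0.1095  0.1271] x [-0.013  1.    -0.   ] y [1.    0.013 0.   ] z [ 0. -0. -1.] w 0.752 gf 0.0 F [-0.8 -0.2  0.7] T [-0.01  0.03 -0.02]
turn deg tool -0.6 frac -0.009 alt 2.991 j7 0.186
shift [0.0193 0.0251 0.0177] n rows 1.0
```

```bash
python3 -m crank '[[0.019,0.025,0,-0.009],[0.019,0.025,0.08,-0.009],[0.019,0.025,0.16,-0.009],[0.019,0.025,0.22,-0.009],[0.019,0.025,0.238,-0.009]]' >/dev/null
python3 -m crank '[[0,0,0,0],[0,0,0,0],[0,0,0,0],[0,0,0,0],[0,0,0,0]]' -1 100
python3 -m crank '[[0,0,-0.02,0],[0,0,-0.05,0],[0,0,-0.075,0],[0,0,-0.075,0],[0,0,-0.075,0]]'
python3 -m crank '[[0,0,0,0],[0,0,0,0],[0,0,0,0],[0,0,0,0],[0,0,0,0]]' >/dev/null
for i in 1 2 3 4; do python3 -m crank '[[0,0,0,0]]' >/dev/null
python3 -c "
from h import *
st()"; done
python3 -m crank '[[0,0,0.02,0],[0,0,0.05,0],[0,0,0.075,0],[0,0,0.075,0],[0,0,0.075,0]]' >/dev/null
python3 -m crank '[[0,0,0,0],[0,0,0,0],[0,0,0,0],[0,0,0,0],[0,0,0,0]]' 0.3 20 >/dev/null
python3 -m crank '[[0,0,0,0],[0,0,0,0],[0,0,0,0],[0,0,0,0],[0,0,0,0]]' -1 20
python3 -m crank '[[0,0,-0.02,0],[0,0,-0.05,0],[0,0,-0.075,0],[0,0,-0.1,0],[0,0,-0.1,0]]'
python3 -m crank '[[0,0,0,0],[0,0,0,0],[0,0,0,0],[0,0,0,0],[0,0,0,0]]'
python3 -c "
from h import *
st()"
```

```text
clock: 44.52
position: [0.4386, -0.1004, 0.0325]
ee_rot: [0.698, 0.716, 0.001, 0.0]
ft_force: [-0.2, -1.0, -5.4]
grip_width: 0.522
grasp_force: 101.9
clock: 44.93
position: [0.4386, -0.1002, 0.0625]
ee_rot: [0.698, 0.716, 0.001, 0.0]
ft_force: [0.2, -0.2, -6.1]
grip_width: 0.525
grasp_force: 102.8
t 45.43 p [ 0.4378 -0.1006  0.0616] x [-0.024  1.    -0.   ] y [ 1.     0.024 -0.   ] z [-0. -0. -1.] w 0.522 gf 102.8 F [-0.   0.4 -6. ] T [ 0.33  0.   -0.02]
t 45.52 p [ 0.4379 -0.1005  0.0616] x [-0.024  1.     0.   ] y [ 1.     0.024 -0.   ] z [-0.  0. -1.] w 0.523 gf 102.8 F [-0.7 -0.1 -5.5] T [ 0.31 -0.    0.01]
t 45.6 p [ 0.4379 -0.1005  0.0617] x [-0.024  1.     0.   ] y [ 1.     0.024 -0.   ] z [-0.  0. -1.] w 0.519 gf 102.8 F [-0.8  0.4 -6.3] T [ 0.28  0.02 -0.02]
t 45.68 p [ 0.438  -0.1005  0.0617] x [-0.025  1.     0.   ] y [1.    0.025 0.   ] z [ 0.  0. -1.] w 0.521 gf 102.8 F [ 0.1 -0.2 -6.7] T [ 0.3  -0.01  0.02]
clock: 46.93
position: [0.438, -0.1005, 0.032]
ee_rot: [0.699, 0.716, 0.0, -0.0]
ft_force: [-2.3, 0.1, 5.9]
grip_width: 0.537
grasp_force: 20.2
clock: 47.35
position: [0.4388, -0.1005, 0.0735]
ee_rot: [0.698, 0.716, 0.001, 0.001]
ft_force: [1.5, 0.8, -6.1]
grip_width: 0.534
grasp_force: 21.7
clock: 47.77
position: [0.4376, -0.1005, 0.0713]
ee_rot: [0.698, 0.716, -0.0, -0.0]
ft_force: [-0.2, -0.0, -6.5]
grip_width: 0.534
grasp_force: 21.7
t 47.77 p [ 0.4376 -0.1005  0.0713] x [-0.024  1.    -0.   ] y [ 1.     0.024 -0.001] z [-0.001 -0.    -1.   ] w 0.534 gf 21.7 F [-0.2 -0.  -6.5] T [ 0.25 -0.02 -0.03]
```

```bash
python3 -m crank '[[0,0,-0.02,0],[0,0,-0.04,0],[0,0,-0.06,0],[0,0,-0.06,0],[0,0,-0.06,0]]'
python3 -m crank '[[0,0,0,0],[0,0,0,0],[0,0,0,0],[0,0,0,0],[0,0,0,0]]'
cat >> h.py <<'E'
def sidebar(f):
    c=shot('side',f);g=cv2.cvtColor(c['color'],cv2.COLOR_RGB2HSV)
    m=((g[:,:,1]<45)&(g[:,:,2]>150)).astype(np.uint8);m[:130]=0;m[300:]=0;m[:,:205]=0;m[:,340:]=0
    n,l,s,ce=cv2.connectedComponentsWithStats(m)
    for i in range(1,n):
        if s[i,4]>60: print('side blob',s[i])
E
python3 -c "
from h import *
st();sidebar('s15')"
```

```text
clock: 48.18
position: [0.4385, -0.1004, 0.0965]
ee_rot: [0.698, 0.716, 0.001, 0.0]
ft_force: [-0.3, -1.2, -5.7]
grip_width: 0.533
grasp_force: 22.1
clock: 48.6
position: [0.4378, -0.1005, 0.0955]
ee_rot: [0.698, 0.716, -0.0, -0.0]
ft_force: [-1.0, 0.7, -6.5]
grip_width: 0.535
grasp_force: 22.1
t 48.6 p [ 0.4378 -0.1005  0.0955] x [-0.024  1.    -0.   ] y [ 1.     0.024 -0.   ] z [-0. -0. -1.] w 0.535 gf 22.1 F [-1.   0.7 -6.5] T [ 0.27 -0.01 -0.01]
side blob [254 181  27  14  98]
side blob [219 184  19  34 554]
side blob [276 237  21  29 549]
side blob [212 238  22  29 556]
```

```bash
python3 -m crank '[[0,0,-0.1,0],[0,0,0,0],[0,0,-0.1,0],[0,0,0,0],[0,0,-0.1,0]]'
python3 -m crank '[[0,0,0.1,0],[0,0,0,0],[0,0,0.1,0],[0,0,0,0],[0,0,0,0]]'
python3 -m crank '[[0,0,0,0],[0,0,0,0],[0,0,0,0],[0,0,0,0],[0,0,0,0]]'
for i in 1 2 3; do python3 -m crank '[[0,0,0,0]]' >/dev/null
python3 -c "
from h import *
st()"; done
python3 -c "
from h import *
sidebar('s16')"
```

```text
clock: 49.07
position: [0.4344, -0.0994, 0.1227]
ee_rot: [0.697, 0.717, -0.012, -0.003]
ft_force: [-4.4, 3.2, -10.4]
grip_width: 0.528
grasp_force: 30.2
clock: 49.48
position: [0.4386, -0.1017, 0.1358]
ee_rot: [0.699, 0.716, -0.004, 0.001]
ft_force: [3.0, 0.8, -5.0]
grip_width: 0.535
grasp_force: 31.3
clock: 49.9
position: [0.4377, -0.1004, 0.1357]
ee_rot: [0.698, 0.716, 0.001, -0.0]
ft_force: [-0.4, 0.1, -7.5]
grip_width: 0.532
grasp_force: 31.3
t 49.98 p [ 0.4378 -0.1004  0.1358] x [-0.024  1.     0.001] y [1.    0.024 0.001] z [ 0.     0.001 -1.   ] w 0.533 gf 31.4 F [ 1.6  0.3 -6.2] T [ 0.06 -0.01 -0.05]
t 50.07 p [ 0.4379 -0.1004  0.1358] x [-0.025  1.     0.001] y [1.    0.025 0.   ] z [ 0.     0.001 -1.   ] w 0.533 gf 31.4 F [-0.5  0.5 -7.2] T [ 0.08 -0.03  0.  ]
t 50.15 p [ 0.4379 -0.1005  0.1358] x [-0.024  1.     0.   ] y [1.    0.024 0.   ] z [ 0.  0. -1.] w 0.531 gf 31.3 F [ 0.7  0.2 -6.8] T [ 0.1  -0.01 -0.04]
side blob [218 171  19  37 611]
side blob [254 181  26  14  98]
side blob [276 237  21  29 548]
side blob [212 238  22  29 556]
```

```bash
python3 -m crank '[[0,0,0.04,0],[0,0,0.08,0],[0.02,0,0.1,0],[0.04,0,0.12,0],[0.06,0,0.14,0]]'
python3 -m crank '[[0.02,0,0.02,0],[0.035,0,0.04,0],[0.05,0,0.06,0],[0.05,0,0.06,0]]'
python3 -m crank '[[0,0,0,0],[0,0,0,0],[0,0,0,0],[0,0,0,0]]' 0.5
python3 -m crank '[[0,0,-0.06,0],[0,0,-0.12,0],[0,0,-0.2,0],[0.1,0.05,-0.2,0],[0.2,0.1,-0.2,0]]' >/dev/null
python3 -m crank '[[0.1,0.05,0,0],[0.2,0.1,0,0],[0.3,0.1,0,0],[0.4,0.1,0,0],[0.5,0.1,0,0]]'
python3 -m crank '[[0,0,0,0],[0,0,0,0],[0,0,0,0]]' >/dev/null
python3 -c "
from h import *
st();whites('t17')"
```

```text
clock: 50.62
position: [0.4386, -0.0742, 0.0808]
ee_rot: [0.698, 0.716, 0.001, -0.001]
ft_force: [-5.8, 10.8, 15.8]
grip_width: 0.534
grasp_force: 34.4
clock: 50.95
position: [0.4373, -0.0538, 0.0553]
ee_rot: [0.697, 0.717, 0.0, -0.0]
ft_force: [0.1, 2.8, -2.1]
grip_width: 0.53
grasp_force: 31.0
clock: 51.28
position: [0.4372, -0.0567, 0.0561]
ee_rot: [0.699, 0.716, 0.0, 0.0]
ft_force: [-0.3, -1.0, 0.4]
grip_width: 0.745
grasp_force: 0.0
clock: 52.12
position: [0.5075, 0.221, 0.1358]
ee_rot: [0.699, 0.715, 0.0, 0.0]
ft_force: [1.1, 0.3, -0.3]
grip_width: 0.752
grasp_force: 0.0
t 52.37 p [0.5076 0.2185 0.1357] x [-0.024  1.    -0.001] y [1.    0.024 0.   ] z [ 0.    -0.001 -1.   ] w 0.754 gf 0.0 F [-0.1 -1.4  1. ] T [-0.03 -0.01  0.  ]
centre 0.5818 -0.3211 tool-y deg -4.3 size 101 46
centre 0.4413 -0.0835 tool-y deg 1.4 size 42 99
centre 0.4287 -0.3177 tool-y deg -3.6 size 102 46
```

Flat at (0.441, −0.0835). Centre grip and moment check.

```bash
python3 -c "
from h import *
rows([.441,-.0835,.135],np.radians(1.3))"
```

```text
t 52.42 p [0.5077 0.2178 0.1358] x [-0.023  1.    -0.   ] y [1.    0.023 0.   ] z [ 0. -0. -1.] w 0.749 gf 0.0 F [ 0.8 -0.5 -0. ] T [ 0.02  0.01 -0.  ]
turn deg tool 0.0 frac 0.0 alt -3.0 j7 -0.306
shift [-0.7492 -0.1839  0.0024] n rows 8.0
```

```bash
python3 -m crank '[[-0.09,-0.022,0,0],[-0.18,-0.044,0,0],[-0.27,-0.066,0,0],[-0.36,-0.088,0,0],[-0.45,-0.11,0,0]]' >/dev/null
python3 -m crank '[[-0.1,-0.025,0,0],[-0.2,-0.05,0,0],[-0.299,-0.074,0,0],[-0.299,-0.074,0,0],[-0.299,-0.074,0,0]]' 
python3 -m crank '[[0,0,0.08,0],[0,0,0.16,0],[0,0,0.22,0],[0,0,0.262,0],[0,0,0.262,0]]'
python3 -m crank '[[0,0,0,0],[0,0,0,0],[0,0,0,0],[0,0,0,0],[0,0,0,0]]' -1 100
python3 -m crank '[[0,0,-0.05,0],[0,0,-0.1,0],[0,0,-0.15,0],[0,0,-0.2,0],[0,0,-0.25,0]]' >/dev/null
python3 -m crank '[[0,0,0,0],[0,0,0,0],[0,0,0,0],[0,0,0,0],[0,0,0,0]]' >/dev/null
for i in 1 2 3 4 5; do python3 -m crank '[[0,0,0,0]]' >/dev/null
python3 -c "
from h import *
st()"; done; python3 -c "
from h import *
rows([.518,.314,.135],0)"
```

```text
clock: 53.25
position: [0.4401, -0.0853, 0.1359]
ee_rot: [0.701, 0.713, 0.001, -0.0]
ft_force: [-0.1, 0.9, -0.1]
grip_width: 0.753
grasp_force: 0.0
clock: 53.67
position: [0.4389, -0.0818, 0.0282]
ee_rot: [0.698, 0.716, -0.002, -0.002]
ft_force: [-1.6, -0.4, 0.2]
grip_width: 0.751
grasp_force: 0.0
clock: 54.08
position: [0.4416, -0.0818, 0.0318]
ee_rot: [0.698, 0.716, 0.001, 0.0]
ft_force: [-2.7, 0.7, 5.5]
grip_width: 0.519
grasp_force: 103.7
t 55.0 p [ 0.4406 -0.0821  0.1301] x [-0.024  1.    -0.001] y [ 1.     0.024 -0.002] z [-0.002 -0.001 -1.   ] w 0.523 gf 105.7 F [-0.  -0.1 -6.5] T [0.02 0.04 0.01]
t 55.08 p [ 0.4409 -0.0821  0.1304] x [-0.024  1.    -0.   ] y [ 1.     0.024 -0.001] z [-0.001 -0.    -1.   ] w 0.525 gf 105.7 F [-0.8 -0.  -6.3] T [-0.    0.01  0.  ]
t 55.17 p [ 0.441  -0.0821  0.1307] x [-0.024  1.    -0.   ] y [ 1.     0.024 -0.001] z [-0.001 -0.    -1.   ] w 0.52 gf 105.7 F [ 0.4  0.3 -6. ] T [0.02 0.01 0.01]
t 55.25 p [ 0.4411 -0.0821  0.1308] x [-0.024  1.    -0.   ] y [ 1.     0.024 -0.   ] z [-0. -0. -1.] w 0.522 gf 105.7 F [ 0.2 -0.8 -6. ] T [ 0.05 -0.    0.02]
t 55.33 p [ 0.4412 -0.0821  0.1309] x [-0.025  1.    -0.   ] y [ 1.     0.025 -0.   ] z [-0. -0. -1.] w 0.519 gf 105.7 F [-1.2 -0.9 -6.4] T [ 0.04 -0.01  0.  ]
t 55.33 p [ 0.4412 -0.0821  0.1309] x [-0.025  1.    -0.   ] y [ 1.     0.025 -0.   ] z [-0. -0. -1.] w 0.519 gf 105.7 F [-1.2 -0.9 -6.4] T [ 0.04 -0.01  0.  ]
turn deg tool 1.4 frac 0.023 alt -2.977 j7 0.15
shift [ 0.9851  0.2163 -0.0104] n rows 10.0
```

```bash
python3 -m crank '[[0.09,0.02,0,0],[0.18,0.04,0,0],[0.28,0.06,0,0],[0.38,0.083,0,0],[0.48,0.105,0,0]]' >/dev/null
python3 -m crank '[[0.1,0.022,0,0],[0.2,0.044,0,0],[0.3,0.066,0,0],[0.4,0.088,0,0],[0.5,0.111,0,0.023]]' >/dev/null
python3 -m crank '[[0,0,0,0],[0,0,0,0],[0,0,0,0]]'
python3 -c "
from h import *
rows([.518,.314,.0405],0)"
```

```text
clock: 56.42
position: [0.5178, 0.3118, 0.1303]
ee_rot: [0.707, 0.707, -0.001, 0.0]
ft_force: [-0.4, -0.9, -6.9]
grip_width: 0.52
grasp_force: 105.9
t 56.42 p [0.5178 0.3118 0.1303] x [-0.001  1.    -0.001] y [ 1.     0.001 -0.001] z [-0.001 -0.001 -1.   ] w 0.52 gf 105.9 F [-0.4 -0.9 -6.9] T [-0.09 -0.02  0.02]
turn deg tool 0.1 frac 0.001 alt -2.999 j7 -0.419
shift [0.0059 0.0007 0.2244] n rows 3.0
```

```bash
for i in 1 2 3 4 5; do python3 -m crank '[[0,0,0,0]]' >/dev/null
python3 -c "
from h import *
st()"; done
```

```text
t 56.5 p [0.5181 0.3108 0.1308] x [ 0.001  1.    -0.001] y [ 1.    -0.001 -0.   ] z [-0.    -0.001 -1.   ] w 0.516 gf 105.9 F [-0.1 -0.4 -5.2] T [-0.01  0.01 -0.01]
t 56.58 p [0.5181 0.3108 0.131 ] x [0.001 1.    0.   ] y [ 1.    -0.001 -0.   ] z [-0.  0. -1.] w 0.525 gf 105.9 F [-0.2  0.  -6.1] T [-0.01  0.04 -0.06]
t 56.67 p [0.5181 0.3111 0.1312] x [0.001 1.    0.   ] y [ 1.    -0.001  0.   ] z [ 0.  0. -1.] w 0.525 gf 105.9 F [ 0.4  0.1 -6.5] T [ 0.01  0.02 -0.  ]
t 56.75 p [0.518  0.3115 0.1312] x [0.    1.    0.001] y [ 1. -0.  0.] z [ 0.     0.001 -1.   ] w 0.519 gf 105.9 F [-0.5 -0.2 -6.7] T [-0.06  0.04 -0.01]
t 56.83 p [0.518  0.3117 0.1311] x [0. 1. 0.] y [ 1. -0.  0.] z [ 0.  0. -1.] w 0.518 gf 105.9 F [-0.6 -1.2 -6.1] T [ 0.02 -0.03  0.06]
```

```bash
python3 -m crank '[[0.005,0,0.08,0],[0.005,0,0.16,0],[0.005,0,0.21,0],[0.005,0,0.222,0],[0.005,0,0.226,0]]'
python3 -m crank '[[0,0,0,0],[0,0,0,0],[0,0,0,0],[0,0,0,0],[0,0,0,0]]' 0.3
python3 -m crank '[[0,0,-0.06,0],[0,0,-0.14,0],[0,0,-0.22,0],[-0.1,0,-0.25,0],[-0.2,0,-0.25,0]]' >/dev/null
python3 -m crank '[[-0.1,0.02,0,0],[-0.2,0.05,0,0],[-0.3,0.08,0,0],[-0.4,0.1,0,0],[-0.5,0.11,0,0]]' >/dev/null
python3 -m crank '[[-0.1,0,0,0],[-0.2,0,0,0],[-0.3,0,0,0],[-0.3,0,0,0],[-0.3,0,0,0]]' 0
python3 -c "
from h import *
st();whites('t18')"
```

```text
clock: 57.25
position: [0.5173, 0.3136, 0.0402]
ee_rot: [0.707, 0.707, -0.001, -0.0]
ft_force: [0.0, 0.1, -5.8]
grip_width: 0.521
grasp_force: 105.9
clock: 57.67
position: [0.5184, 0.3143, 0.0413]
ee_rot: [0.707, 0.707, 0.001, 0.0]
ft_force: [0.2, 0.5, 0.3]
grip_width: 0.652
grasp_force: 0.0
clock: 58.92
position: [0.5618, -0.0892, 0.141]
ee_rot: [0.709, 0.705, 0.0, 0.0]
ft_force: [0.4, 1.4, 0.2]
grip_width: 0.498
grasp_force: 0.0
t 58.92 p [ 0.5618 -0.0892  0.141 ] x [ 0.005  1.    -0.001] y [ 1.    -0.005  0.001] z [ 0.001 -0.001 -1.   ] w 0.498 gf 0.0 F [0.4 1.4 0.2] T [ 0.07  0.01 -0.01]
centre 0.5813 -0.3211 tool-y deg -4.9 size 101 45
centre 0.5216 0.314 tool-y deg 1.3 size 43 101
centre 0.4291 -0.3176 tool-y deg -3.6 size 101 44
```

View pics/t18.png

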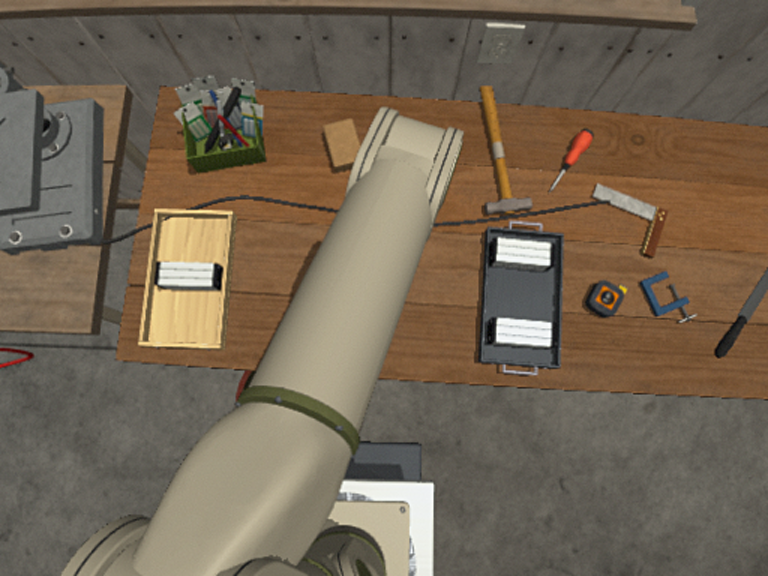

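All three housings lie flat in their trays (plywood at (188,275), steel at (523,252) and (523,333)). Now two clicks on the knob.

```bash
python3 -m crank '[[0,0,0,-0.1],[0,0,0,-0.2],[0,0,0,-0.3],[0,0,0,-0.4],[0,0,0,-0.5]]' >/dev/null
python3 -m crank '[[0,0,0,-0.1],[0,0,0,-0.2],[0,0,0,-0.3],[0,0,0,-0.4],[0,0,0,-0.5]]' >/dev/null
python3 -m crank '[[0,0,0,-0.1],[0,0,0,-0.2],[0,0,0,-0.3],[0,0,0,-0.4],[0,0,0,-0.5]]' >/dev/null
python3 -m crank '[[0,0,0,0],[0,0,0,0],[0,0,0,0]]' >/dev/null
python3 -c "
from h import *
rows([.567,.006,.1],np.pi/2)"
```

```text
t 60.47 p [ 0.5622 -0.085   0.1406] x [-1.     0.002 -0.   ] y [0.002 1.    0.   ] z [ 0.  0. -1.] w 0.501 gf 0.0 F [ 0.5 -0.2  0.6] T [0.   0.   0.03]
turn deg tool -0.1 frac -0.002 alt 2.998 j7 1.769
shift [-0.0115  0.2276  0.1015] n rows 3.0
```

```bash
python3 -m crank '[[-0.004,0.08,0,0],[-0.008,0.16,0,0],[-0.0115,0.228,0,0],[-0.0115,0.228,0,0],[-0.0115,0.228,0.06,0]]' >/dev/null
python3 -m crank '[[0,0,0.04,0],[0,0,0.04,0],[0,0,0.04,0]]' >/dev/null
python3 -c "
from h import *
rows([.567,.006,.055],np.pi/2)"
```

```text
t 61.13 p [0.5662 0.0052 0.1002] x [-1.     0.001  0.002] y [ 0.001  1.    -0.   ] z [-0.002 -0.    -1.   ] w 0.502 gf 0.0 F [ 0.9 -0.8  1.5] T [-0.03  0.   -0.05]
turn deg tool -0.1 frac -0.001 alt 2.999 j7 1.615
shift [-0.0022  0.0019  0.113 ] n rows 2.0
```

```bash
python3 -m crank '[[-0.002,0.002,0.05,0],[-0.002,0.002,0.09,0],[-0.002,0.002,0.113,0],[-0.002,0.002,0.113,0],[-0.002,0.002,0.113,0]]'
python3 -m crank '[[0,0,0,0],[0,0,0,0],[0,0,0,0],[0,0,0,0],[0,0,0,0]]' -1 25
python3 -m crank '[[0,0,0,0.08],[0,0,0,0.16],[0,0,0,0.24],[0,0,0,0.32],[0,0,0,0.4]]'
python3 -m crank '[[0,0,0,0.08],[0,0,0,0.16],[0,0,0,0.24],[0,0,0,0.32],[0,0,0,0.4]]'
python3 -m crank '[[0,0,0,0.08],[0,0,0,0.16],[0,0,0,0.2],[0,0,0,0.2],[0,0,0,0.2]]'
python3 -c "
from h import *
o,M=st();print(np.degrees(np.arctan2(M[1,1],M[0,1])))"
```

```text
clock: 61.55
position: [0.5678, 0.0059, 0.0561]
ee_rot: [0.0, 1.0, -0.0, 0.0]
ft_force: [0.2, 0.3, 1.0]
grip_width: 0.497
grasp_force: 0.0
clock: 61.97
position: [0.5682, 0.0062, 0.0566]
ee_rot: [-0.0, 1.0, 0.0, 0.001]
ft_force: [-1.8, 1.2, 6.9]
grip_width: 0.178
grasp_force: 27.5
clock: 62.38
position: [0.568, 0.0046, 0.0565]
ee_rot: [0.21, 0.978, -0.0, 0.001]
ft_force: [-3.7, -5.2, 7.6]
grip_width: 0.182
grasp_force: 27.1
clock: 62.8
position: [0.5671, 0.0033, 0.0565]
ee_rot: [0.409, 0.912, -0.001, 0.0]
ft_force: [-8.7, -8.5, 15.2]
grip_width: 0.182
grasp_force: 28.1
clock: 63.22
position: [0.5664, 0.0028, 0.0564]
ee_rot: [0.501, 0.865, -0.002, -0.0]
ft_force: [-11.3, -9.2, 17.9]
grip_width: 0.18
grasp_force: 28.4
t 63.22 p [0.5664 0.0028 0.0564] x [-0.498  0.867 -0.001] y [ 0.867  0.498 -0.003] z [-0.002 -0.002 -1.   ] w 0.18 gf 28.4 F [-11.3  -9.2  17.9] T [-2.07  2.53 -0.06]
29.846190182490933
```

Turned 60°. Release, lift, retreat and check.

```bash
python3 -m crank '[[0,0,0,0],[0,0,0,0],[0,0,0,0],[0,0,-0.05,0],[0,0,-0.1,0]]' 0.2 >/dev/null
python3 -m crank '[[0,0,-0.1,0],[0,0,-0.2,0],[0,0,-0.25,0],[0.08,-0.08,-0.25,0],[0.15,-0.15,-0.25,0]]' >/dev/null
python3 -m crank '[[-0.08,-0.05,0,0],[-0.16,-0.1,0,0],[-0.24,-0.15,0,0],[-0.32,-0.2,0,0],[-0.4,-0.25,0,0]]' >/dev/null
python3 -m crank '[[-0.08,-0.05,0,0],[-0.16,-0.1,0,0],[-0.16,-0.1,0,0],[-0.16,-0.1,0,0],[-0.16,-0.1,0,0]]' 
python3 -c "
from h import *
st();whites('t20');im=load('t20')['color'][140:240,195:275,::-1]
cv2.imwrite('pics/c20.png',cv2.resize(im,None,fx=6,fy=6,interpolation=cv2.INTER_CUBIC))"
```

```text
clock: 64.88
position: [0.478, -0.236, 0.1952]
ee_rot: [0.5, 0.866, 0.0, -0.0]
ft_force: [-0.3, 1.4, 0.5]
grip_width: 0.606
grasp_force: 0.0
t 64.88 p [ 0.478  -0.236   0.1952] x [-0.5    0.866  0.   ] y [ 0.866  0.5   -0.   ] z [-0.  0. -1.] w 0.606 gf 0.0 F [-0.3  1.4  0.5] T [0.02 0.03 0.  ]
centre 0.5216 0.3142 tool-y deg 1.3 size 43 101
```

View pics/c20.png

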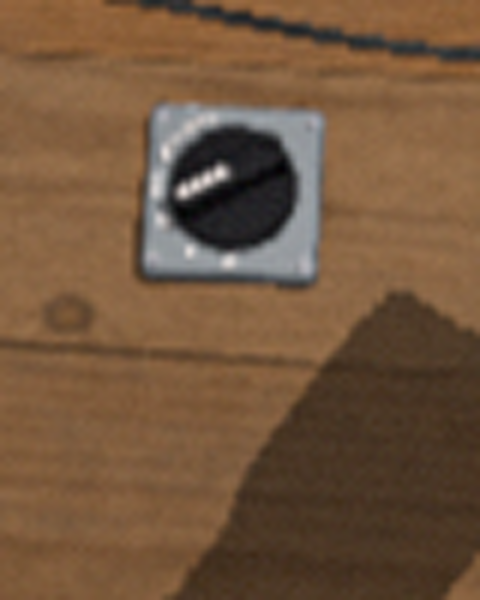

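The pointer line runs from (225,170) to (180,192), toward the two-pip mark: two clicks.

```bash
python3 -c "
from workcell import manip
print(manip.hand_in())"
```

```text
the job is handed in; nothing more can be done
None
```

I found three housings: two rattlers, now flat in the steel tray, and one sound one, flat in the plywood tray. I turned the selector back to zero, then up two clicks, left the tape measure alone, and handed in with no verdict returned.

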